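# Aim and dim up the counter lamp on a worn bearing

### The job

A customer has left a worn bearing whose stamped marking must be read under the lamp. First set the bearing down flat in the black rubber tray, without dropping it; next swivel the LED panel lamp on its post and tilt it in its yoke until it points straight at the bearing, with the lamp still off. Last, roll the knurled dimmer wheel on the lamp's foot away from you, three clicks up from off, and do not shift or knock over the oil filter, the yellow carton or the tape measure.

Things in the scene. Friction and masses are not known exactly. Their poses are not given: they have to be found in the camera images.
- bearing: Steel ball bearing, ring of 62 mm outside diameter, 30 mm bore, 16 mm high, 0.31 kg, loose, lying flat on the counter. Origin: centre of its underside; z up along its axis. Can be gripped across its outside.
- tray: Fixed square black rubber tray, 150 x 150 mm outside, floor 4 mm thick (4 mm above the counter), with a rim 6 mm wide and 9 mm high all round; inside 138 x 138 mm. Origin: centre of its underside; x and y along its sides.
- lamp: Fixed lamp foot: dark steel plate 110 (x) x 290 (y) x 17 mm. Origin: centre of its underside; -x faces the robot, +y left, z up. At y = -90 mm the upright post (swivel axis) carries an aluminium U-yoke, 244 mm over its side knobs, crossbar 100 mm above the counter, that holds the panel. At y = +90 mm: black dimmer pod, 68 mm wide, from x = -70 to +32 mm, 67 mm high.
- panel (a point): Centre of the LED panel, where swivel and tilt axes cross (165 mm above the counter; it does not move). Black slab 16 mm thick (x), 180 wide (y), 110 high (z); axes are the panel's own: -x, the side of the LED squares, is where it points; z to its upper edge. It points straight at what lies on this -x axis. Cooling fins on the back (+x), 6 mm thick, reach to 7 mm above the centre.
- panel_top (a point): Middle of the panel's upper edge, 55 mm from the panel's centre along the panel's z; same axes as the panel. The edge is free along its 180 mm and 16 mm thick: pinch it with the tool in the panel's plane.
- lamp_swivel (a joint): Swivel of yoke and panel on the post, rad; 0 = panel faces -x of the foot, positive = counter-clockwise from above (towards -y of the foot). Range -1.3 to 1.3. Stiff: 0.22 N m of friction, stays where it is left. Starts at -0.55 to 0.05.
- lamp_tilt (a joint): Tilt of the panel in the yoke, rad; 0 = panel upright, positive = face turned down, so that the upper edge leans to the face side. Range -0.3 to 1.1. Stiff: 0.2 N m of friction, stays where it is left. Starts upright, at -0.05 to 0.15.
- dimmer (a joint): Knurled dimmer wheel, rad; 0 = off (end stop, where it starts), grows when its exposed top is rolled away from the robot (+x of the foot). A spring ball drops between the ribs every 20 degrees: one click = 0.349 rad, 8 in all, three = 1.047. About 1 to 2 N at the rim take it past a click; let go, it stays in its click.
- dimmer_axle (a point): Middle of the dimmer wheel, on its axle (along y of the foot), 44 mm above the counter. Wheel 65 mm in diameter over its 18 rubber ribs, which grip well, and 22 mm wide. Its top stands out of the pod: 14.5 mm above the pod's front slope (25 degrees, rising away from the robot from 45 to 67 mm height), 10 mm above the level part behind. Its axes turn with the wheel.
- oil_filter: White and orange oil filter, 69 mm in diameter, 94 mm high, standing; bystander. Origin: centre of its underside.
- yellow_carton: Small yellow carton 85 x 60 x 42 mm; bystander. Origin: centre of its underside.
- tape_measure: Yellow and black tape measure 34 x 80 x 60 mm; bystander. Origin: centre of its underside.
Mind the look-alikes: they are no part of the job. There is more than one size of the bearing; the job needs the largest.

How it is judged:
By the outcome, as a careful person would: the job done as asked, in the order asked, and still so for the second after the job is handed in, with the robot touching nothing.
It also fails if it takes over 66 s, if anything falls off the work surface, if the arm or the gripper's body presses on something with over 40 N, if the wrist force passes 120 N, or if a joint passes its speed limit or range.

### The arm

A 6-joint arm with a two-finger parallel gripper is mounted at the origin on a cart in front of the work surface, level with it; the furniture and walls round the work are solid. World frame = base frame: x ahead of the robot, y to its left, z up, the work surface at z = 0. Lengths are in mm, angles in rad, forces in N, time in s.
With the tool pointing down it reaches from about 400 to 925 mm from the base axis. Payload 12.5 kg.
Tool frame: the origin (TCP) lies on the mounting face of the last link; the fingertips stand 190 mm ahead of it and the grasp point (between the pads) lies 171 mm ahead of it; z points along the fingers, y is the line along which they close (so a half turn about z gives the same grasp; the last joint's range is limited). The gripper opens to 95 mm and grips with 3 to 60 N. Pads are 20 mm wide; open, the fingers measure 119 mm over their backs; the gripper's body (75 mm by 180 mm) begins 59 mm behind the grasp point.
Start: joints at [-1.214, 0.491, 1.559, -0, 1.092, -0.106], TCP at [279.053, -559.245, 404.761] pointing down, gripper open.
Joint ranges: [-3.1, 3.1], [-0.84, 2.19], [0.05, 2.79], [-1.13, 4.28], [0.06, 2.93], [-2.69, 2.69]. Speed limits (rad/s): [2.22, 2.22, 2.79, 3.14, 3.14, 3.14].

### API

Orientations are given as [roll, pitch, yaw] about the fixed x, y, z axes, in that order (R = Rz(yaw) Ry(pitch) Rx(roll)).
In Python, from cell import * gives the robot as it stands.
- The arm moves only by the tool arm_command, never from a script. Its argument "rows" is a list that holds one entry, the list of rows, each a list of 7 numbers: the shift along the tool's x, y, z normalised to -1 to 1, where 1 is 0.15 m, then the turn, a rotation vector about the tool's x, y, z normalised to -1 to 1, where 1 is 360 degrees, then the opening, from -1 (shut) to 1 (fully open). A call has 1 to 10 rows; each row is the pose to reach, as a shift and turn from the pose commanded when the call began, along the tool's axes at that moment, turning the shorter way round; what a row does not reach only later rows make up. A row lasts 1/12 s, in which the tool goes at most 41.7 mm and 7.16 degrees, less where a joint would pass 70% of its speed; a pose out of reach is approached as far as the arm can. A call with a number of a shift or a turn outside -1 to 1 is refused whole. A call with a gripper value outside its range is refused whole. The fingers move at their own pace and stop on an object; the grip force is fixed at half the most. Time passes only in rows, so rows that repeat a pose let the fingers close. It gives the time, the measured TCP pose, the force, the opening and the grip force at its end, in the units of the state.
- state(): the state, without advancing time (a new reading comes with each control period).
- read_camera(name): name is "scene" or "top" or "wrist"; returns (picture, depth): 384x512x3 uint8, red, green, blue; 384x512 float32, mm along the optical axis (not along the pixel's ray), 0 where there is no reading.
- get_calibration(name): a dict with "camera_matrix" (3x3 intrinsics, pixels), "position" and "orientation" of the camera in the world; the wrist camera has in their place "hand_eye" (4x4, takes a point from camera to tool coordinates, whose origin is the TCP and whose axes are the flange's). Camera axes: x right, y up, looking along -z (the intrinsics and any distortion apply to the point x, -y, -z); pixel columns grow to the right and rows downward; lengths in mm; the calibration is good to about 2 mm. A picture is of the moment at which its call begins: read the wrist's pose just before it. get_calibration takes no time and is no camera call.
- job_done(): hands the job in; it is judged then, once.
The state is a dict: "t": time; "joints": joint angles; "qvel": joint speeds; "tau": joint torques, N m; "eef_pos": TCP position; "tcp_rot": TCP orientation; "ft_force": force on the tool from outside, world axes, zero at the start; "moment": the same for the moment, N m; "opening": opening from 0.0 (shut) to 1.0 (fully open); "grip_force": force on a finger pad.
Only numpy, scipy, OpenCV 4.12 (cv2) and the standard library are available. Lean on these libraries where they do the work, as an engineer would, in place of code of your own. Each camera call takes 0.05 s, during which the arm holds its last target. There are 200 camera calls.

## Working session

There is one attempt and no reset: what is moved stays moved. The work goes in short steps, Python scripts to look and compute and a tool call to move; the robot and the scene stay as the last step left them, time stands still between calls to the robot, and variables do not carry over. Pictures are saved under pics/ and viewed, at most 10 in all, crops included, and the job is handed in when it is done.

Besides the shell and the picture viewer there is one more tool, called after "Emit:" by a JSON object that holds its "name" and its "arguments". arm_command: Moves the arm, as the interface text tells. Its arguments: {"type":"object","properties":{"rows":{"type":"array","items":{"type":"array","items":{"type":"array","items":{"type":"number","minimum":-1,"maximum":1}}}}},"required":["rows"]}

```bash
ls; mkdir -p pics; python3 - <<'E'
from cell import *
import cv2,numpy as np,pickle
print(state())
d={}
for n in("scene","top","wrist"):
    p,z=read_camera(n);c=get_calibration(n);d[n]=(p,z,c);cv2.imwrite(f"pics/{n}0.png",p[:,:,::-1]);print(n,c)
pickle.dump(d,open("d0.pkl","wb"))
cv2.imwrite("pics/both0.png",np.vstack([cv2.resize(np.hstack([d["scene"][0],d["top"][0]]),(800,300)),])[:,:,::-1])
E
```

```text
pics
{'t': 0.0, 'joints': array([-1.21358652e+00,  4.91556269e-01,  1.55947073e+00,  3.05518120e-05,
        1.09170489e+00, -1.05601856e-01]), 'qvel': array([ 0.00297111, -0.00024651,  0.00158226,  0.00236295, -0.00052352,
        0.00122368]), 'tau': array([ 1.00786448e-03, -6.12632632e+01, -2.58189315e+01,  6.92911260e-02,
        4.80911310e-02, -6.23515575e-05]), 'eef_pos': array([ 279.04817488, -559.20176077,  404.15634719]), 'tcp_rot': array([-3.14046262e+00, -1.47026678e-04,  4.62797484e-01]), 'ft_force': array([-1.05234813,  0.71891039,  0.08424382]), 'moment': array([0.01601526, 0.008484  , 0.05830165]), 'grip_force': 0.0, 'opening': 0.9988678388745087}
scene {'camera_matrix': array([[448.28256818,   0.        , 250.79477949],
       [  0.        , 448.28256818, 194.41161807],
       [  0.        ,   0.        ,   1.        ]]), 'position': array([   6.48981007,  557.0603641 , 1121.73672983]), 'orientation': array([ 0.72609035, -0.0145526 , -2.39452848])}
top {'camera_matrix': array([[424.49271769,   0.        , 247.56772811],
       [  0.        , 424.49271769, 193.79714273],
       [  0.        ,   0.        ,   1.        ]]), 'position': array([ 361.83462676,  -81.6332833 , 1598.58116821]), 'orientation': array([ 0.13717335,  0.01725051, -1.59067322])}
wrist {'camera_matrix': array([[324.53073126,   0.        , 256.1034579 ],
       [  0.        , 324.53073126, 190.19519141],
       [  0.        ,   0.        ,   1.        ]]), 'hand_eye': array([[-3.07289566e-04,  9.69556559e-01,  2.44867279e-01,
         6.83712859e+01],
       [ 9.99998375e-01,  7.32869339e-04, -1.64688892e-03,
         1.46359284e+00],
       [-1.77620768e-03,  2.44866375e-01, -9.69555209e-01,
         2.03384012e+01],
       [ 0.00000000e+00,  0.00000000e+00,  0.00000000e+00,
         1.00000000e+00]])}
```

View pics/top0.png

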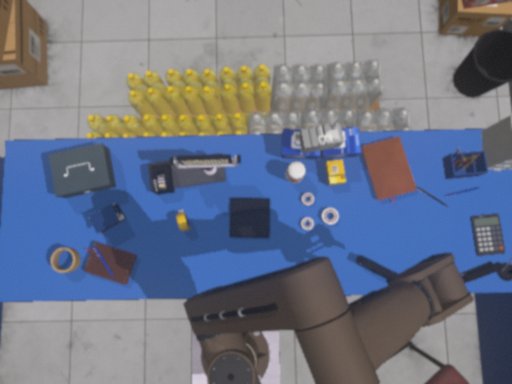

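View pics/scene0.png

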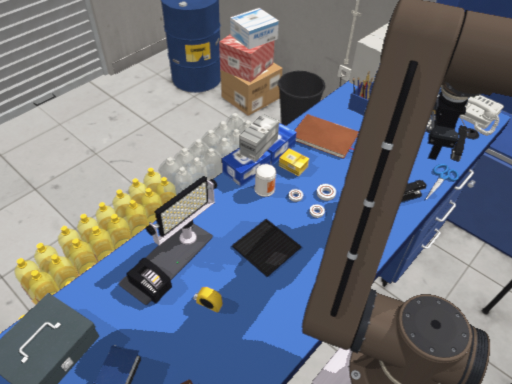

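Top view: three bearings at (307,199), (331,215) and (307,223); (331,215) looks the largest, so it fits. Tray is at (250,217), lamp panel (205,161), dimmer pod (161,177), filter (296,171), carton (336,171), tape measure (182,220). I'll measure these and enlarge the bearings.

```bash
cat > h.py <<'E'
import numpy as np,cv2,pickle
from scipy.spatial.transform import Rotation as R
def cam(c,st=None):
    K=c["camera_matrix"]
    if "position" in c: return K,R.from_euler("xyz",c["orientation"]).as_matrix(),np.array(c["position"])
    T=R.from_euler("xyz",st["tcp_rot"]).as_matrix();H=c["hand_eye"]
    return K,T@H[:3,:3],T@H[:3,3]+st["eef_pos"]
def plane(uv,z,C):
    K,Rm,p=C;uv=np.atleast_2d(np.asarray(uv,float))
    d=np.c_[(uv[:,0]-K[0,2])/K[0,0],-(uv[:,1]-K[1,2])/K[1,1],-np.ones(len(uv))]@Rm.T
    return p+d*((z-p[2])/d[:,2])[:,None]
def cloud(dep,C):
    K,Rm,p=C;v,u=np.mgrid[:dep.shape[0],:dep.shape[1]]
    d=np.stack([(u-K[0,2])/K[0,0],-(v-K[1,2])/K[1,1],-np.ones(u.shape)],-1)*dep[...,None]
    return d@Rm.T+p
def proj(P,C):
    K,Rm,p=C;q=(np.atleast_2d(P)-p)@Rm;return np.c_[K[0,2]+K[0,0]*q[:,0]/-q[:,2],K[1,2]+K[1,1]*q[:,1]/q[:,2]]
E
python3 - <<'E'
from h import *
d=pickle.load(open("d0.pkl","rb"))
p,z,c=d["top"];C=cam(c);P=cloud(z,C)
for n,b in dict(b=(285,185,350,235),).items():
    h=cv2.cvtColor(p,cv2.COLOR_RGB2HSV);m=((h[...,1]<90)&(h[...,2]>90)).astype(np.uint8)
    M=np.zeros_like(m);M[b[1]:b[3],b[0]:b[2]]=m[b[1]:b[3],b[0]:b[2]]
    for k in cv2.findContours(M,0,1)[0]:
        if cv2.contourArea(k)<20: continue
        (u,v),r=cv2.minEnclosingCircle(k);print("bearing",u,v,r,plane((u,v),16,C),"diam",2*r*1600/424)
def med(name,b,zlo,zhi):
    q=P[b[1]:b[3],b[0]:b[2]].reshape(-1,3);q=q[(q[:,2]>zlo)&(q[:,2]<zhi)]
    r=cv2.minAreaRect(q[:,:2].astype(np.float32));print(name,len(q),q.mean(0).round(1),np.round(r[0],1),np.round(r[1],1),round(r[2],1))
med("tray",(220,190,280,245),2,14);med("trayrim",(220,190,280,245),6.5,14);med("filter",(280,155,310,190),85,105);med("carton",(322,155,350,190),36,50)
med("tape",(170,203,195,240),45,75);med("foot",(140,145,245,200),10,24);med("pod",(140,155,180,200),60,85);med("panel",(165,145,245,180),130,240)
dk=(p.max(2)<60).astype(np.uint8);M=np.zeros_like(dk);M[190:245,222:278]=dk[190:245,222:278]
k=max(cv2.findContours(M,0,1)[0],key=cv2.contourArea);k=plane(k[:,0,:],9,C)[:,:2].astype(np.float32);print("traydark",cv2.minAreaRect(k))
s=d["scene"][0]
a=cv2.resize(p[140:245,140:355],None,fx=3.7,fy=3.7,interpolation=cv2.INTER_CUBIC);b=cv2.resize(s[160:230,220:350],(400,200))
cv2.imwrite("pics/crop1.png",np.vstack([a,np.hstack([b,np.zeros((200,a.shape[1]-400,3),np.uint8)])])[:,:,::-1])
E
```

```text
bearing 306.8628234863281 223.35841369628906 6.996090412139893 [[ 464.95017044 -276.98629796   16.        ]] diam 52.80068235577277
bearing 329.6847839355469 215.6413116455078 9.077652931213379 [[ 491.89102509 -362.90823698   16.        ]] diam 68.51058816010098
bearing 307.3406982421875 198.42919921875 6.8421549797058105 [[ 558.31018018 -282.4116095    16.        ]] diam 51.638905507213664
tray 1600 [493.7 -62.9   5.7] [495.2 -63.8] [223.8 204.2] 88.8
trayrim 550 [495.5 -61.5   8.8] [494.6 -64.4] [220.  203.6] 88.6
filter 225 [ 655.3 -236.1   92.1] [ 655.3 -236.8] [61.5 59.2] 15.0
carton 369 [ 658.3 -388.6   42. ] [ 664.6 -385. ] [103.3  83.7] 4.4
tape 146 [480.8 183.4  57.1] [481.2 183.9] [58.7 33.7] 17.0
foot 982 [656.4 156.9  16.8] [668.  136.2] [371.8 184.9] 84.7
pod 330 [651.8 260.9  66.7] [648.3 260.3] [89.4 69.3] 6.6
panel 614 [678.6  82.3 192.8] [682.2  83.5] [ 25.5 242.5] 0.4
traydark ((436.9251708984375, -98.38382720947266), (0.0, 0.0), 0.0)
```

View pics/crop1.png

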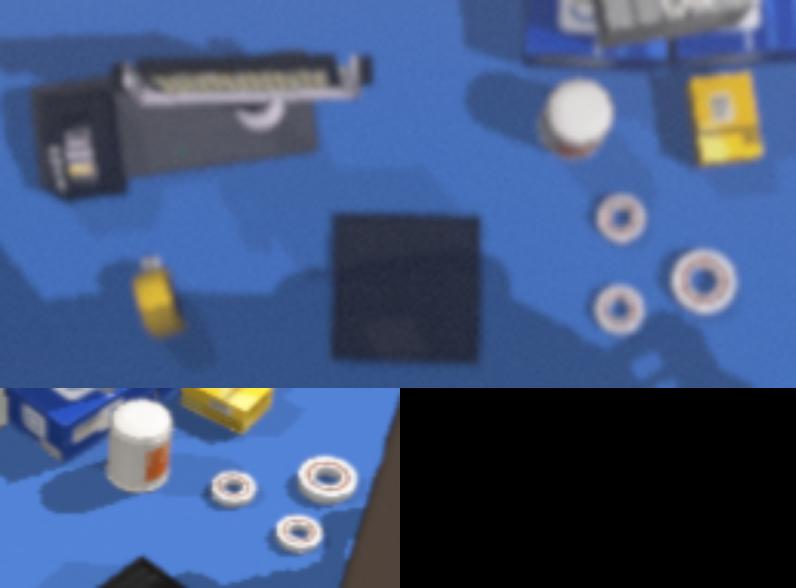

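The big bearing is confirmed: crop (703,282), about 62 mm across, against about 47 mm for the other two. Next I write a row planner and go above it for a wrist look.

```bash
cat > plan.py <<'E'
import json,os
from h import *
F="cmd.json"
def get():
    if os.path.exists(F): d=json.load(open(F));return np.array(d["p"]),R.from_matrix(d["R"])
    return np.array([279.053,-559.245,404.761]),R.from_euler("xyz",[np.pi,0,.463])
def plan(poses,op,hold=0,nmax=10):
    """poses: list of (pos,Rotation) per row; prints calls, updates the commanded pose"""
    p,r=get();poses=list(poses)+[poses[-1]]*hold
    for i in range(0,len(poses),nmax):
        rows=[]
        for q,s in poses[i:i+nmax]:
            a=np.round(r.inv().apply(q-p)/150,3);b=np.round((r.inv()*s).as_rotvec()/(2*np.pi),4)
            rows.append([float(x)+0. for x in [*a,*b,op]])
        assert np.abs(np.array(rows)[:,:6]).max()<=1
        print("["+json.dumps(rows).replace(" ","")+"]")
        p,r=p+r.apply(a*150),r*R.from_rotvec(b*2*np.pi)
    json.dump(dict(p=p.tolist(),R=r.as_matrix().tolist()),open(F,"w"));print("end",p.round(1),r.as_euler("xyz").round(4))
def line(q,s,v=38,w=6.8,frm=None,n=None):
    """straight line from the commanded pose; with n rows or as fast as v mm, w deg per row"""
    p,r=frm or get();q=np.array(q,float);t=(r.inv()*s).as_rotvec()
    n=n or int(np.ceil(max(np.linalg.norm(q-p)/v,np.degrees(np.linalg.norm(t))/w,1)))
    return [(p+(q-p)*k/n,r*R.from_rotvec(t*k/n)) for k in range(1,n+1)]
def down(yaw): return R.from_euler("xyz",[np.pi,0,yaw])
E
python3 - <<'E'
from plan import *
plan(line([491,-363,320],down(np.pi/2)),1,hold=1)
E
```

```text
Traceback (most recent call last):
  File "plan.py", line 15, in plan
    assert np.abs(np.array(rows)[:,:6]).max()<=1
           ^^^^^^^^^^^^^^^^^^^^^^^^^^^^^^^^^^^^^
AssertionError
```

```bash
python3 - <<'E'
from plan import *
plan(line([491,-363,320],down(np.pi/2)),1,hold=2,nmax=6)
E
```

```text
Traceback (most recent call last):
  File "plan.py", line 15, in plan
    assert np.abs(np.array(rows)[:,:6]).max()<=1
           ^^^^^^^^^^^^^^^^^^^^^^^^^^^^^^^^^^^^^
AssertionError
```

```bash
python3 - <<'E'
from plan import *
plan(line([491,-363,320],down(np.pi/2)),1,hold=2,nmax=5)
E
```

```text
[[[0.185,-0.054,0.057,0.0,0.0,-0.0176,1.0],[0.37,-0.108,0.113,0.0,0.0,-0.0353,1.0],[0.555,-0.162,0.17,0.0,0.0,-0.0529,1.0],[0.739,-0.216,0.226,0.0,0.0,-0.0705,1.0],[0.924,-0.27,0.283,0.0,0.0,-0.0882,1.0]]]
[[[0.186,0.052,0.056,0.0,0.0,-0.0176,1.0],[0.371,0.103,0.113,0.0,0.0,-0.0352,1.0],[0.557,0.155,0.169,0.0,0.0,-0.0528,1.0],[0.742,0.206,0.226,0.0,0.0,-0.0705,1.0],[0.928,0.257,0.282,0.0,0.0,-0.0881,1.0]]]
[[[0.0,0.0,0.0,0.0,0.0,0.0,1.0],[0.0,0.0,0.0,0.0,0.0,0.0,1.0]]]
end [ 491. -363.  320.] [3.1416 0.     1.5707]
```

Emit:
{"name": "arm_command", "arguments": {"rows": [[[0.185,-0.054,0.057,0,0,-0.0176,1],[0.37,-0.108,0.113,0,0,-0.0353,1],[0.555,-0.162,0.17,0,0,-0.0529,1],[0.739,-0.216,0.226,0,0,-0.0705,1],[0.924,-0.27,0.283,0,0,-0.0882,1]]]}}

```text
t: 0.57
eef_pos: [385.7, -460.1, 361.8]
tcp_rot: [-3.141, -0.0, 1.022]
ft_force: [0.3, 0.3, 0.4]
opening: 1.001
grip_force: 0.0
```

Emit:
{"name": "arm_command", "arguments": {"rows": [[[0.186,0.052,0.056,0,0,-0.0176,1],[0.371,0.103,0.113,0,0,-0.0352,1],[0.557,0.155,0.169,0,0,-0.0528,1],[0.742,0.206,0.226,0,0,-0.0705,1],[0.928,0.257,0.282,0,0,-0.0881,1]]]}}

```text
t: 0.98
eef_pos: [491.9, -361.9, 319.4]
tcp_rot: [-3.141, -0.0, 1.576]
ft_force: [0.5, 0.9, 0.5]
opening: 0.999
grip_force: 0.0
```

Emit:
{"name": "arm_command", "arguments": {"rows": [[[0,0,0,0,0,0,1],[0,0,0,0,0,0,1]]]}}

```text
t: 1.15
eef_pos: [491.8, -362.0, 319.4]
tcp_rot: [-3.141, -0.001, 1.572]
ft_force: [-0.5, -0.4, -0.3]
opening: 1.003
grip_force: 0.0
```

```bash
python3 - <<'E'
from cell import *
from h import *
st=state();p,z=read_camera("wrist");c=get_calibration("wrist");C=cam(c,st);tp,tz=read_camera("top");sp,sz=read_camera("scene")
pickle.dump((st,p,z,c,tp,tz,sp,sz),open("d1.pkl","wb"))
P=cloud(z,C)
b=(P[...,2]>10)&(P[...,2]<22)
n,l,s,_=cv2.connectedComponentsWithStats(b.astype(np.uint8))
for i in range(1,n):
    if s[i][4]>150:
        q=P[l==i][:,:2].astype(np.float32);print(s[i],cv2.minEnclosingCircle(q),P[l==i].mean(0).round(1))
h=cv2.cvtColor(p,cv2.COLOR_RGB2HSV);m=((h[...,1]<90)&(h[...,2]>90)).astype(np.uint8)
for k in cv2.findContours(m,0,1)[0]:
    if cv2.contourArea(k)>300:
        w=plane(k[:,0,:],16,C)[:,:2].astype(np.float32);print("col",k.mean((0,1)),cv2.minEnclosingCircle(w))
cv2.imwrite("pics/w1.png",np.hstack([p[:,:,::-1]]))
E
```

```text
[418   0  44  80 532] ((649.3809814453125, -241.81307983398438), 31.831972122192383) [ 631.5 -246.7   16.1]
[ 201   61   55   57 1771] ((468.0149841308594, -279.5172119140625), 23.22542381286621) [ 468.1 -279.2   11.5]
[ 310   68   55   56 1757] ((560.9376831054688, -285.03955078125), 23.353776931762695) [ 560.8 -284.7   11.6]
[ 225  154   69   67 2843] ((494.66754150390625, -365.049560546875), 31.048377990722656) [ 494.6 -364.2   15.4]
[499 160  13  68 356] ((716.087890625, -369.48968505859375), 30.15586280822754) [ 714.7 -358.5   17.1]
[387 179  99  68 636] ((656.5012817382812, -388.3221740722656), 50.18649673461914) [ 635.8 -374.9   16. ]
col [244.84675325 274.36883117] ((483.806640625, -453.08941650390625), 175.73426818847656)
col [464.24545455 218.53636364] ((683.1522827148438, -394.2005920410156), 19.140417098999023)
col [258.22564103 186.98461538] ((493.8722229003906, -364.2027587890625), 32.08938217163086)
col [335.9     95.5375] ((558.8504638671875, -285.5623474121094), 23.888572692871094)
col [227.13125  88.50625] ((468.0647888183594, -279.733154296875), 23.382301330566406)
col [ 12.80842912 119.22605364] ((282.54534912109375, -301.4318542480469), 47.36260986328125)
col [459.32        46.54714286] ((661.02001953125, -246.32861328125), 45.45122146606445)
```

View pics/w1.png

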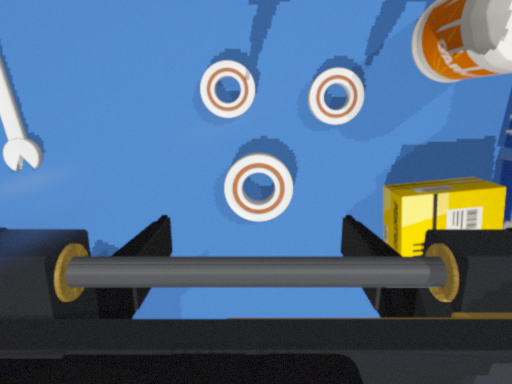

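The wrist view shows the target bearing at (258,187), the two smaller ones at (228,88) and (336,96), and the carton and filter at right, clear of the gripper. Bearing centre is (494.5, -364.7). I'll descend and grip.

```bash
python3 - <<'E'
from plan import *
plan(line([493.7,-365.7,193.6],down(np.pi/2),n=5),1,hold=1)
plan(line([493.7,-365.7,193.6],down(np.pi/2),n=1),-1,hold=7)
E
```

```text
[[[-0.004,0.004,0.169,0.0,0.0,0.0,1.0],[-0.007,0.007,0.337,0.0,0.0,0.0,1.0],[-0.011,0.011,0.506,0.0,0.0,0.0,1.0],[-0.015,0.015,0.674,0.0,0.0,0.0,1.0],[-0.018,0.018,0.843,0.0,0.0,0.0,1.0],[-0.018,0.018,0.843,0.0,0.0,0.0,1.0]]]
end [ 493.7 -365.7  193.6] [3.1416 0.     1.5707]
[[[0.0,0.0,0.0,0.0,0.0,0.0,-1.0],[0.0,0.0,0.0,0.0,0.0,0.0,-1.0],[0.0,0.0,0.0,0.0,0.0,0.0,-1.0],[0.0,0.0,0.0,0.0,0.0,0.0,-1.0],[0.0,0.0,0.0,0.0,0.0,0.0,-1.0],[0.0,0.0,0.0,0.0,0.0,0.0,-1.0],[0.0,0.0,0.0,0.0,0.0,0.0,-1.0],[0.0,0.0,0.0,0.0,0.0,0.0,-1.0]]]
end [ 493.7 -365.7  193.6] [3.1416 0.     1.5707]
```

Emit:
{"name": "arm_command", "arguments": {"rows": [[[-0.004,0.004,0.169,0,0,0,1],[-0.007,0.007,0.337,0,0,0,1],[-0.011,0.011,0.506,0,0,0,1],[-0.015,0.015,0.674,0,0,0,1],[-0.018,0.018,0.843,0,0,0,1],[-0.018,0.018,0.843,0,0,0,1]]]}}

```text
t: 1.8
eef_pos: [493.0, -367.0, 191.7]
tcp_rot: [-3.141, 0.0, 1.568]
ft_force: [-1.1, -0.6, -0.4]
opening: 1.0
grip_force: 0.0
```

Emit:
{"name": "arm_command", "arguments": {"rows": [[[0,0,0,0,0,0,-1],[0,0,0,0,0,0,-1],[0,0,0,0,0,0,-1],[0,0,0,0,0,0,-1],[0,0,0,0,0,0,-1],[0,0,0,0,0,0,-1],[0,0,0,0,0,0,-1],[0,0,0,0,0,0,-1]]]}}

```text
t: 2.47
eef_pos: [493.6, -365.8, 193.9]
tcp_rot: [3.141, 0.0, 1.571]
ft_force: [-1.9, -0.9, 5.0]
opening: 0.641
grip_force: 30.0
```

```bash
python3 - <<'E'
from h import *
st,p,z,c,tp,tz,sp,sz=pickle.load(open("d1.pkl","rb"))
from cell import get_calibration
for nm,im,dz in(("top",tp,tz),("scene",sp,sz)):
    C=cam(get_calibration(nm));P=cloud(dz,C)
    def med(name,lo,hi,zlo,zhi):
        q=P.reshape(-1,3);q=q[(q[:,0]>lo[0])&(q[:,1]>lo[1])&(q[:,0]<hi[0])&(q[:,1]<hi[1])&(q[:,2]>zlo)&(q[:,2]<zhi)]
        if len(q)<30: return print(name,len(q))
        r=cv2.minAreaRect(q[:,:2].astype(np.float32));print(nm,name,len(q),q.mean(0).round(1),np.round(r[0],1),np.round(r[1],1),round(r[2],1))
    med("tray",(400,-150),(590,30),6,13);med("foot",(570,-30),(730,330),14,20);med("podtop",(560,180),(740,330),64,69.5);med("wheel",(560,180),(740,330),70.5,90)
    med("panel",(590,-80),(760,240),120,240);med("paneltop",(590,-80),(760,240),205,240)
    # dark tray mask, largest blob
    V=cv2.GaussianBlur(im,(3,3),0);h=cv2.cvtColor(V,cv2.COLOR_RGB2HSV)
    m=((V[...,2]<75)&(P[...,0]>400)&(P[...,0]<590)&(P[...,1]>-160)&(P[...,1]<40)&(P[...,2]<20)).astype(np.uint8)
    k=max(cv2.findContours(m,0,1)[0],key=cv2.contourArea)
    w=plane(k[:,0,:],9,C)[:,:2].astype(np.float32);print("traydark",cv2.minAreaRect(w))
cv2.imwrite("pics/s1.png",cv2.resize(sp[165:305,110:310],None,fx=3.9,fy=3.9,interpolation=2)[:,:,::-1])
E
```

```text
top tray 343 [526.6 -66.3   8.4] [518.9 -60.8] [177.2 140.1] 88.9
top foot 562 [657.7 162.4  17. ] [664.2 172.2] [122.9 287.9] 6.7
top podtop 149 [656.1 258.5  66.7] [647.9 260.1] [81.7 68.9] 7.6
top wheel 70 [640.3 261.1  73.8] [651.3 265.1] [58.5 75.2] 77.5
top panel 636 [678.5  83.1 190.6] [682.6  83.5] [ 25.5 242.7] 0.5
top paneltop 292 [680.   82.9 218.2] [681.1  82.7] [ 18.5 177. ] 0.4
traydark ((511.000732421875, -64.34905242919922), (139.62869262695312, 109.41890716552734), 88.80264282226562)
scene tray 506 [491.3 -55.3   7.9] [503.1 -61. ] [155.8 172. ] 88.3
scene foot 1443 [665.5 168.2  16.8] [663.6 176.1] [124.3 289.2] 7.5
scene podtop 295 [655.7 266.5  66.5] [647.4 264.2] [82.  68.3] 5.9
scene wheel 74 [632.5 261.8  73.7] [650.2 260.4] [72.3 53. ] 28.2
scene panel 1766 [676.2  93.8 176.9] [681.7  86.6] [246.4  31.1] 89.7
scene paneltop 454 [677.3  92.3 216.2] [679.5  87.6] [ 19.2 180.1] 0.9
traydark ((492.574951171875, -58.174468994140625), (150.58058166503906, 148.26744079589844), 87.30786895751953)
```

Gripped: opening 0.641 is about 61 mm. Carrying it to the tray centre at about (494, -61).

```bash
python3 - <<'E'
from plan import *
D=down(np.pi/2)
plan(line([493.7,-365.7,240],D,n=3),-1)
plan(line([494,-61,240],D,v=32),-1,hold=1,nmax=4)
plan(line([494,-61,198.5],D,n=5),-1,hold=3)
E
```

```text
[[[0.0,0.0,-0.103,0.0,0.0,0.0,-1.0],[0.0,0.0,-0.206,0.0,0.0,0.0,-1.0],[0.0,0.0,-0.31,0.0,0.0,0.0,-1.0]]]
end [ 493.7 -365.7  240.1] [3.1416 0.     1.5707]
[[[0.203,0.0,0.0,0.0,0.0,0.0,-1.0],[0.406,0.0,0.0,0.0,0.0,0.0,-1.0],[0.609,0.001,0.0,0.0,0.0,0.0,-1.0],[0.812,0.001,0.0,0.0,0.0,0.0,-1.0]]]
[[[0.204,0.0,0.0,0.0,0.0,0.0,-1.0],[0.407,0.0,0.0,0.0,0.0,0.0,-1.0],[0.61,0.001,0.0,0.0,0.0,0.0,-1.0],[0.813,0.001,0.0,0.0,0.0,0.0,-1.0]]]
[[[0.203,0.0,0.0,0.0,0.0,0.0,-1.0],[0.406,0.0,0.0,0.0,0.0,0.0,-1.0],[0.406,0.0,0.0,0.0,0.0,0.0,-1.0]]]
end [494.  -61.  240.1] [3.1416 0.     1.5707]
[[[0.0,0.0,0.055,0.0,0.0,0.0,-1.0],[0.0,0.0,0.111,0.0,0.0,0.0,-1.0],[0.0,0.0,0.166,0.0,0.0,0.0,-1.0],[0.0,0.0,0.222,0.0,0.0,0.0,-1.0],[0.0,0.0,0.277,0.0,0.0,0.0,-1.0],[0.0,0.0,0.277,0.0,0.0,0.0,-1.0],[0.0,0.0,0.277,0.0,0.0,0.0,-1.0],[0.0,0.0,0.277,0.0,0.0,0.0,-1.0]]]
end [494.  -61.  198.5] [3.1416 0.     1.5707]
```

View pics/s1.png

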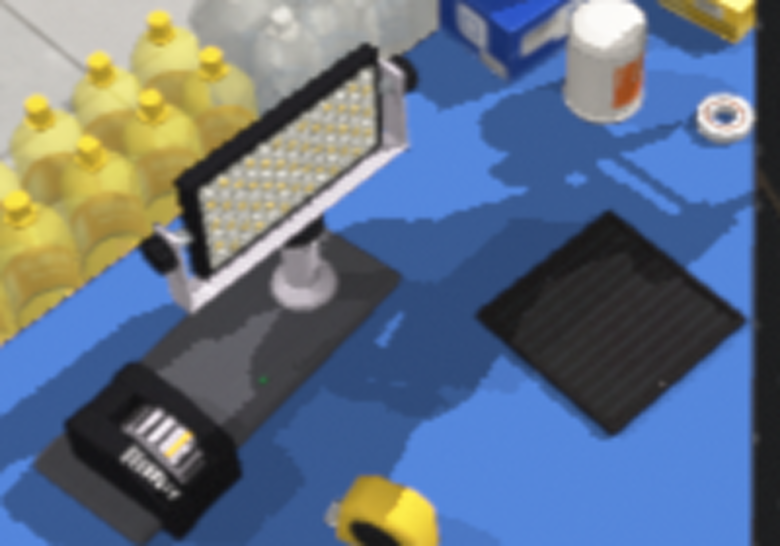

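The scene crop shows the panel with its yoke knobs at (160,250) and (405,70), the dimmer wheel at (165,435) with one yellow rib, and the tray at (610,325).

Emit:
{"name": "arm_command", "arguments": {"rows": [[[0,0,-0.103,0,0,0,-1],[0,0,-0.206,0,0,0,-1],[0,0,-0.31,0,0,0,-1]]]}}

```text
t: 2.72
eef_pos: [493.6, -365.5, 239.9]
tcp_rot: [-3.14, -0.001, 1.571]
ft_force: [-0.6, -0.7, -3.7]
opening: 0.641
grip_force: 30.0
```

Emit:
{"name": "arm_command", "arguments": {"rows": [[[0.203,0,0,0,0,0,-1],[0.406,0,0,0,0,0,-1],[0.609,0.001,0,0,0,0,-1],[0.812,0.001,0,0,0,0,-1]]]}}

```text
t: 3.05
eef_pos: [493.5, -242.6, 239.8]
tcp_rot: [-3.141, -0.0, 1.57]
ft_force: [0.5, -0.1, -3.9]
opening: 0.638
grip_force: 30.0
```

Emit:
{"name": "arm_command", "arguments": {"rows": [[[0.204,0,0,0,0,0,-1],[0.407,0,0,0,0,0,-1],[0.61,0.001,0,0,0,0,-1],[0.813,0.001,0,0,0,0,-1]]]}}

```text
t: 3.38
eef_pos: [493.8, -120.5, 239.8]
tcp_rot: [-3.141, -0.0, 1.57]
ft_force: [1.3, -0.3, -3.6]
opening: 0.639
grip_force: 30.0
```

Emit:
{"name": "arm_command", "arguments": {"rows": [[[0.203,0,0,0,0,0,-1],[0.406,0,0,0,0,0,-1],[0.406,0,0,0,0,0,-1]]]}}

```text
t: 3.63
eef_pos: [493.4, -57.0, 239.8]
tcp_rot: [-3.14, -0.001, 1.574]
ft_force: [-0.1, 0.0, -2.6]
opening: 0.642
grip_force: 30.0
```

Emit:
{"name": "arm_command", "arguments": {"rows": [[[0,0,0.055,0,0,0,-1],[0,0,0.111,0,0,0,-1],[0,0,0.166,0,0,0,-1],[0,0,0.222,0,0,0,-1],[0,0,0.277,0,0,0,-1],[0,0,0.277,0,0,0,-1],[0,0,0.277,0,0,0,-1],[0,0,0.277,0,0,0,-1]]]}}

```text
t: 4.3
eef_pos: [494.1, -61.4, 198.2]
tcp_rot: [-3.141, -0.0, 1.57]
ft_force: [0.2, 0.1, -3.7]
opening: 0.645
grip_force: 30.0
```

Emit:
{"name": "arm_command", "arguments": {"rows": [[[0,0,0.003,0,0,0,-1],[0,0,0.006,0,0,0,-1],[0,0,0.006,0,0,0,-1],[0,0,0.006,0,0,0,-1]]]}}

```text
t: 4.63
eef_pos: [494.1, -61.1, 197.7]
tcp_rot: [3.141, 0.0, 1.571]
ft_force: [-0.8, 0.1, -3.4]
opening: 0.639
grip_force: 30.0
```

Emit:
{"name": "arm_command", "arguments": {"rows": [[[0,0,0.003,0,0,0,-1],[0,0,0.006,0,0,0,-1],[0,0,0.006,0,0,0,-1],[0,0,0.006,0,0,0,-1]]]}}

```text
t: 4.97
eef_pos: [494.1, -61.1, 196.7]
tcp_rot: [3.142, 0.0, 1.571]
ft_force: [0.3, -0.2, -3.8]
opening: 0.641
grip_force: 30.0
```

Emit:
{"name": "arm_command", "arguments": {"rows": [[[0,0,0.003,0,0,0,-1],[0,0,0.007,0,0,0,-1],[0,0,0.007,0,0,0,-1],[0,0,0.007,0,0,0,-1]]]}}

```text
t: 5.3
eef_pos: [494.0, -61.1, 196.2]
tcp_rot: [3.141, 0.0, 1.571]
ft_force: [-1.7, 1.4, 9.2]
opening: 0.642
grip_force: 30.0
```

Emit:
{"name": "arm_command", "arguments": {"rows": [[[0,0,0,0,0,0,0.6],[0,0,0,0,0,0,0.6],[0,0,0,0,0,0,0.6],[0,0,0,0,0,0,0.6],[0,0,-0.07,0,0,0,0.6],[0,0,-0.2,0,0,0,0.6],[0,0,-0.4,0,0,0,0.6],[0,0,-0.6,0,0,0,0.6],[0,0,-0.8,0,0,0,0.6],[0,0,-0.9,0,0,0,0.6]]]}}

```text
t: 6.13
eef_pos: [494.0, -61.0, 334.5]
tcp_rot: [3.138, 0.001, 1.571]
ft_force: [-0.8, 0.1, 0.0]
opening: 0.803
grip_force: 0.0
```

```bash
python3 - <<'E'
import json
from plan import *
json.dump(dict(p=[494,-61,198.5-.9-.9-1.05+135],R=down(np.pi/2).as_matrix().tolist()),open("cmd.json","w"))
from cell import *
st=state();p,z=read_camera("wrist");c=get_calibration("wrist");C=cam(c,st);print(st["eef_pos"],st["opening"])
pickle.dump((st,p,z,c),open("d2.pkl","wb"))
P=cloud(z,C)
b=(P[...,2]>16)&(P[...,2]<26)
n,l,s,_=cv2.connectedComponentsWithStats(b.astype(np.uint8))
for i in range(1,n):
    if s[i][4]>150:
        q=P[l==i];print(s[i],cv2.minEnclosingCircle(q[:,:2].astype(np.float32)),q.mean(0).round(1),np.linalg.lstsq(np.c_[q[:,:2]-q[:,:2].mean(0),np.ones(len(q))],q[:,2],rcond=None)[0])
cv2.imwrite("pics/w2.png",p[:,:,::-1])
E
```

```text
[494.02413186 -61.00484281 334.51376672] 0.8027950245745407
[ 418    0   94   86 5175] ((674.1329345703125, 63.03398513793945), 51.13351821899414) [669.2  57.9  18.1] [ 0.03390783  0.07063801 18.12073139]
[ 223  148   66   65 2630] ((495.3398132324219, -60.42515182495117), 31.242460250854492) [495.2 -59.5  19.5] [ 5.78884989e-04 -2.78505576e-04  1.94536376e+01]
```

View pics/w2.png

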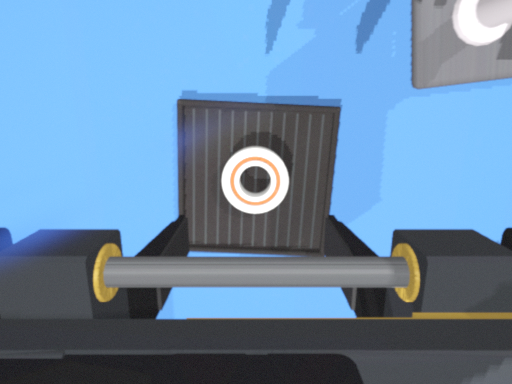

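The bearing lies flat and centred in the tray, at (495.3, -60.2) with its top at z 19.5. Next, a look at the lamp from above.

```bash
python3 - <<'E'
from plan import *
D=down(np.pi/2)
plan(line([640,130,480],D,v=36),1,hold=2,nmax=5)
E
```

```text
[[[0.159,0.122,-0.124,0.0,0.0,0.0,1.0],[0.318,0.243,-0.249,0.0,0.0,0.0,1.0],[0.478,0.365,-0.373,0.0,0.0,0.0,1.0],[0.637,0.487,-0.498,0.0,0.0,0.0,1.0],[0.796,0.608,-0.622,0.0,0.0,0.0,1.0]]]
[[[0.159,0.122,-0.125,0.0,0.0,0.0,1.0],[0.318,0.244,-0.249,0.0,0.0,0.0,1.0],[0.477,0.365,-0.374,0.0,0.0,0.0,1.0],[0.477,0.365,-0.374,0.0,0.0,0.0,1.0],[0.477,0.365,-0.374,0.0,0.0,0.0,1.0]]]
end [640. 130. 480.] [3.1416 0.     1.5708]
```

Emit:
{"name": "arm_command", "arguments": {"rows": [[[0.159,0.122,-0.124,0,0,0,1],[0.318,0.243,-0.249,0,0,0,1],[0.478,0.365,-0.373,0,0,0,1],[0.637,0.487,-0.498,0,0,0,1],[0.796,0.608,-0.622,0,0,0,1]]]}}

```text
t: 6.6
eef_pos: [585.6, 59.6, 425.2]
tcp_rot: [-3.142, 0.0, 1.57]
ft_force: [0.2, -0.5, 0.7]
opening: 0.997
grip_force: 0.0
```

Emit:
{"name": "arm_command", "arguments": {"rows": [[[0.159,0.122,-0.125,0,0,0,1],[0.318,0.244,-0.249,0,0,0,1],[0.477,0.365,-0.374,0,0,0,1],[0.477,0.365,-0.374,0,0,0,1],[0.477,0.365,-0.374,0,0,0,1]]]}}

```text
t: 7.02
eef_pos: [640.1, 130.9, 480.2]
tcp_rot: [3.141, 0.0, 1.572]
ft_force: [0.4, 0.2, -1.2]
opening: 0.999
grip_force: 0.0
```

```bash
cat > look.py <<'E'
from plan import *
from cell import *
import sys
st=state();p,z=read_camera("wrist");c=get_calibration("wrist");C=cam(c,st);print(st["eef_pos"].round(1))
pickle.dump((st,p,z,c),open(sys.argv[1]+".pkl","wb"));cv2.imwrite("pics/"+sys.argv[1]+".png",p[:,:,::-1])
P=cloud(z,C);A=P.reshape(-1,3)
def med(name,lo,hi,zlo,zhi):
    q=A[(A[:,0]>lo[0])&(A[:,1]>lo[1])&(A[:,0]<hi[0])&(A[:,1]<hi[1])&(A[:,2]>zlo)&(A[:,2]<zhi)]
    if len(q)<30: return print(name,len(q))
    r=cv2.minAreaRect(q[:,:2].astype(np.float32));print(name,len(q),q.mean(0).round(1),np.round(r[0],1),np.round(r[1],1),round(r[2],2),q[:,2].max().round(1))
E
cat > l3.py <<'E'
from look import *
med("foot",(540,-50),(760,350),14.5,20);med("podtop",(540,180),(760,350),65,69);med("wheel",(560,180),(740,350),70,90)
for a in(205,213,217): med("ptop>%d"%a,(560,-100),(780,240),a,240)
E
python3 l3.py w3
```

```text
[640.1 130.9 480.2]
foot 7734 [666.7 172.3  16.7] [667.4 170.6] [121.1 286.6] 6.83 20.0
podtop 2065 [661.6 260.8  66.4] [651.2 258.9] [78.5 67.6] 7.08 69.0
wheel 541 [633.9 257.   73.3] [634.4 257.3] [40.9 22.2] 8.3 78.8
ptop>205 3141 [681.1 111.7 218.5] [682.2  95.3] [ 16.7 154.7] 0.23 222.0
ptop>213 2933 [681.5 111.6 219.2] [682.4  97.6] [ 16.5 150. ] 0.33 222.0
ptop>217 2699 [681.8 111.1 219.5] [682.1  98.4] [ 15.8 148.4] 0.37 222.0
```

View pics/w3.png

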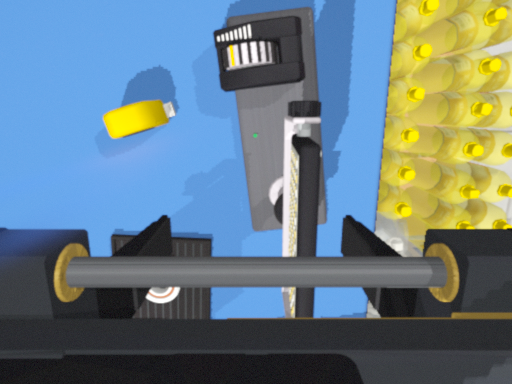

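Wrist view: dimmer wheel at (250,52), pod around it, panel top edge running from (305,140) down to (305,320), tape at (140,118), bearing in the tray at (162,290). I'll fit the panel's plane and axis.

```bash
cat > face.py <<'E'
from h import *
from cell import get_calibration
def fit(q,it=6):
    for _ in range(it):
        c=q.mean(0);n=np.linalg.svd(q-c,full_matrices=False)[2][2];e=(q-c)@n;q=q[abs(e)<max(2.5*e.std(),1)]
    n=n if n[0]<0 else -n
    return c,n,len(q),e.std()
def face(dep,C,n0,Pc,off=8,tol=6):
    """plane of the panel's front face near the guess: normal n0, centre Pc"""
    A=cloud(dep,C).reshape(-1,3);n0=np.array(n0)/np.linalg.norm(n0);w=np.cross(n0,[0,0,1]);w/=np.linalg.norm(w);u=np.cross(w,n0)
    D=A-Pc;s=abs(D@n0-off)<tol;s&=(abs(D@w)<82)&(abs(D@u)<46)
    c,n,k,sd=fit(A[s]);return dict(c=c.round(1),n=n.round(4),az=round(float(np.arctan2(-n[1],-n[0])),4),tilt=round(float(np.arctan2(-n[2],np.hypot(n[0],n[1]))),4),k=k,sd=round(float(sd),2),dist=round(float((c-Pc)@n),2))
E
python3 - <<'E'
from face import *
st,p,z,c,tp,tz,sp,sz=pickle.load(open("d1.pkl","rb"))
Pc=np.array([681.5,82.5,165])
print(face(sz,cam(get_calibration("scene")),[-1,0,0],Pc,tol=10))
st,p,z,c=pickle.load(open("w3.pkl","rb"));C=cam(c,st)
print(face(z,C,[-1,0,0],Pc,tol=10))
A=cloud(z,C).reshape(-1,3)
q=A[(A[:,2]>216)&(A[:,2]<224)&(abs(A[:,0]-682)<25)&(A[:,1]<165)&(A[:,1]>30)]
l=[( y,q[abs(q[:,1]-y)<8][:,0].min(),q[abs(q[:,1]-y)<8][:,0].max(),q[abs(q[:,1]-y)<8][:,2].mean()) for y in range(40,165,20)];print(np.round(l,1))
# calibration of the scene camera against the wrist: bearing top and wheel/foot
from cell import *
for n in("scene","top"):
    pp,zz=read_camera(n);A=cloud(zz,cam(get_calibration(n))).reshape(-1,3)
    q=A[(np.hypot(A[:,0]-495.3,A[:,1]+60.2)<45)&(A[:,2]>13.5)&(A[:,2]<24)];print(n,len(q),cv2.minEnclosingCircle(q[:,:2].astype(np.float32)) if len(q) else 0,q.mean(0))
E
```

```text
{'c': array([674.6,  85.5, 166.9]), 'n': array([-0.9992, -0.0068, -0.0398]), 'az': 0.0068, 'tilt': 0.0398, 'k': 968, 'sd': 1.17, 'dist': 6.77}
{'c': array([675.2, 102.5, 177.2]), 'n': array([-0.9992, -0.0054, -0.0401]), 'az': 0.0054, 'tilt': 0.0401, 'k': 1020, 'sd': 0.37, 'dist': 5.67}
[[ 40.  674.7 690.4 219.5]
 [ 60.  675.3 690.3 219.7]
 [ 80.  674.2 689.6 219.4]
 [100.  674.3 690.2 219.4]
 [120.  674.2 690.  219.3]
 [140.  673.9 689.8 219.3]
 [160.  674.  689.7 219.4]]
scene 6 ((506.479248046875, -29.24567222595215), 8.305292129516602) [506.7728247  -28.89595083  17.27865546]
top 147 ((491.823486328125, -53.91572952270508), 35.707069396972656) [494.21587047 -57.65631792  19.06781501]
```

```bash
cat > lamp.py <<'E'
from plan import *
Pc=np.array([684,82.5,165.])
def un(a,t): return np.array([-np.cos(a)*np.cos(t),-np.sin(a)*np.cos(t),-np.sin(t)]),np.array([-np.cos(a)*np.sin(t),-np.sin(a)*np.sin(t),np.cos(t)])
def pose(a,t,h=42):
    n,u=un(a,t);return Pc+(171+h)*u,R.from_matrix(np.c_[np.cross(n,u),-n,-u])
E
python3 - <<'E'
from lamp import *
st,p,z,c=pickle.load(open("w3.pkl","rb"));A=cloud(z,cam(c,st)).reshape(-1,3)
for lo,hi in((740,760),(760,780),(780,800),(800,830)):
    q=A[(A[:,0]>lo)&(A[:,0]<hi)&(A[:,1]<200)]; print(lo,np.percentile(q[:,2],[50,99.5]) if len(q) else 0)
a,t=.006,.04
plan(line(*pose(a,t,100),v=36),-.2,hold=1)
plan(line(*pose(a,t),n=4),-.2,hold=2)
plan(line(*pose(a,t),n=1),-1,hold=5)
A2=.6474;T2=.574
plan([pose(a+(A2-a)*k/10,t) for k in range(1,11)],-1)
plan([pose(A2,t+(T2-t)*k/9) for k in range(1,10)],-1,hold=1)
plan(line(*pose(A2,T2),n=1),-1,hold=3)
E
```

```text
740 [-0.27951203 15.9661637 ]
760 [-0.39740772  1.94477383]
780 [-0.37202815  1.89414656]
800 [-0.47943786  1.73687541]
[[[-0.106,0.074,0.098,-0.0021,0.0,-0.0003,-0.2],[-0.211,0.148,0.197,-0.0042,0.0,-0.0006,-0.2],[-0.317,0.221,0.295,-0.0064,0.0,-0.001,-0.2],[-0.317,0.221,0.295,-0.0064,0.0,-0.001,-0.2]]]
end [673.1  82.4 435.8] [3.1014e+00 1.0000e-04 1.5771e+00]
[[[0.0,0.0,0.097,0.0,0.0,0.0,-0.2],[0.0,0.0,0.193,0.0,0.0,0.0,-0.2],[0.0,0.0,0.29,0.0,0.0,0.0,-0.2],[0.0,0.0,0.387,0.0,0.0,0.0,-0.2],[0.0,0.0,0.387,0.0,0.0,0.0,-0.2],[0.0,0.0,0.387,0.0,0.0,0.0,-0.2]]]
end [675.4  82.4 377.8] [3.1014e+00 1.0000e-04 1.5771e+00]
[[[0.0,0.0,0.0,0.0,0.0,0.0,-1.0],[0.0,0.0,0.0,0.0,0.0,0.0,-1.0],[0.0,0.0,0.0,0.0,0.0,0.0,-1.0],[0.0,0.0,0.0,0.0,0.0,0.0,-1.0],[0.0,0.0,0.0,0.0,0.0,0.0,-1.0],[0.0,0.0,0.0,0.0,0.0,0.0,-1.0]]]
end [675.4  82.4 377.8] [3.1014e+00 1.0000e-04 1.5771e+00]
[[[-0.003,0.0,0.0,0.0,0.0004,-0.0102,-1.0],[-0.007,0.001,0.0,0.0,0.0008,-0.0204,-1.0],[-0.011,0.001,0.0,0.0,0.0012,-0.0306,-1.0],[-0.014,0.002,0.0,0.0,0.0017,-0.0408,-1.0],[-0.018,0.003,0.0,0.0,0.0021,-0.051,-1.0],[-0.021,0.00
[... 225 characters left out ...]
] [3.1015e+00 1.0000e-04 2.2185e+00]
[[[0.0,-0.084,0.003,-0.0094,0.0,0.0,-1.0],[0.001,-0.168,0.01,-0.0189,0.0,0.0,-1.0],[0.001,-0.252,0.023,-0.0283,0.0,0.0,-1.0],[0.001,-0.334,0.04,-0.0378,0.0,0.0,-1.0],[0.001,-0.415,0.062,-0.0472,0.0,0.0,-1.0],[0.001,-0.495,0.089,-0.0566,0.0,0.0,-1.0],[0.001,-0.573,0.121,-0.0661,0.0,0.0,-1.0],[0.001,-0.649,0.157,-0.0755,0.0,0.0,-1.0],[0.001,-0.723,0.198,-0.085,0.0,0.0,-1.0],[0.001,-0.723,0.198,-0.085,0.0,0.0,-1.0]]]
end [591.7  12.8 343.8] [2.5674e+00 1.0000e-04 2.2185e+00]
[[[0.0,0.0,0.0,0.0,0.0,0.0,-1.0],[0.0,0.0,0.0,0.0,0.0,0.0,-1.0],[0.0,0.0,0.0,0.0,0.0,0.0,-1.0],[0.0,0.0,0.0,0.0,0.0,0.0,-1.0]]]
end [591.7  12.8 343.8] [2.5674e+00 1.0000e-04 2.2185e+00]
```

Emit:
{"name": "arm_command", "arguments": {"rows": [[[-0.106,0.074,0.098,-0.0021,0,-0.0003,-0.2],[-0.211,0.148,0.197,-0.0042,0,-0.0006,-0.2],[-0.317,0.221,0.295,-0.0064,0,-0.001,-0.2],[-0.317,0.221,0.295,-0.0064,0,-0.001,-0.2]]]}}

```text
t: 7.5
eef_pos: [673.9, 78.9, 432.0]
tcp_rot: [3.106, 0.001, 1.574]
ft_force: [-0.3, 0.2, -1.8]
opening: 0.777
grip_force: 0.0
```

Emit:
{"name": "arm_command", "arguments": {"rows": [[[0,0,0.097,0,0,0,-0.2],[0,0,0.193,0,0,0,-0.2],[0,0,0.29,0,0,0,-0.2],[0,0,0.387,0,0,0,-0.2],[0,0,0.387,0,0,0,-0.2],[0,0,0.387,0,0,0,-0.2]]]}}

```text
t: 8.0
eef_pos: [675.2, 82.0, 377.6]
tcp_rot: [3.103, 0.0, 1.576]
ft_force: [-0.6, -0.2, 0.8]
opening: 0.408
grip_force: 0.0
```

Emit:
{"name": "arm_command", "arguments": {"rows": [[[0,0,0,0,0,0,-1],[0,0,0,0,0,0,-1],[0,0,0,0,0,0,-1],[0,0,0,0,0,0,-1],[0,0,0,0,0,0,-1],[0,0,0,0,0,0,-1]]]}}

```text
t: 8.5
eef_pos: [675.2, 82.3, 378.5]
tcp_rot: [3.102, 0.0, 1.577]
ft_force: [-5.2, -0.8, 5.9]
opening: 0.169
grip_force: 30.0
```

Pinched at 16 mm. Now swivel and tilt.

Emit:
{"name": "arm_command", "arguments": {"rows": [[[-0.003,0,0,0,0.0004,-0.0102,-1],[-0.007,0.001,0,0,0.0008,-0.0204,-1],[-0.011,0.001,0,0,0.0012,-0.0306,-1],[-0.014,0.002,0,0,0.0017,-0.0408,-1],[-0.018,0.003,0,0,0.0021,-0.051,-1],[-0.021,0.004,0,0,0.0025,-0.0612,-1],[-0.024,0.006,0,0,0.0029,-0.0714,-1],[-0.028,0.008,0,0,0.0033,-0.0816,-1],[-0.031,0.01,0,0,0.0037,-0.0918,-1],[-0.034,0.012,0,0,0.0041,-0.102,-1]]]}}

```text
t: 9.33
eef_pos: [677.6, 77.4, 378.5]
tcp_rot: [3.099, 0.001, 2.221]
ft_force: [1.9, 2.5, 2.5]
opening: 0.165
grip_force: 30.0
```

Emit:
{"name": "arm_command", "arguments": {"rows": [[[0,-0.084,0.003,-0.0094,0,0,-1],[0.001,-0.168,0.01,-0.0189,0,0,-1],[0.001,-0.252,0.023,-0.0283,0,0,-1],[0.001,-0.334,0.04,-0.0378,0,0,-1],[0.001,-0.415,0.062,-0.0472,0,0,-1],[0.001,-0.495,0.089,-0.0566,0,0,-1],[0.001,-0.573,0.121,-0.0661,0,0,-1],[0.001,-0.649,0.157,-0.0755,0,0,-1],[0.001,-0.723,0.198,-0.085,0,0,-1],[0.001,-0.723,0.198,-0.085,0,0,-1]]]}}

```text
t: 10.17
eef_pos: [591.3, 12.2, 343.9]
tcp_rot: [2.562, 0.0, 2.217]
ft_force: [7.5, 9.3, -2.1]
opening: 0.164
grip_force: 30.0
```

Emit:
{"name": "arm_command", "arguments": {"rows": [[[0,0,0,0,0,0,-1],[0,0,0,0,0,0,-1],[0,0,0,0,0,0,-1],[0,0,0,0,0,0,-1]]]}}

```text
t: 10.5
eef_pos: [592.0, 12.7, 344.4]
tcp_rot: [2.567, 0.001, 2.218]
ft_force: [0.1, 0.8, 4.8]
opening: 0.164
grip_force: 30.0
```

```bash
python3 - <<'E'
from face import *
from lamp import *
from cell import *
n,u=un(.6474,.574)
print(state()["moment"])
for nm in("scene","top"):
    p,z=read_camera(nm);C=cam(get_calibration(nm))
    try: print(nm,face(z,C,n,Pc,tol=10))
    except Exception as e: print(nm,e)
    if nm=="scene":cv2.imwrite("pics/s4.png",cv2.resize(p[120:320,90:350],None,fx=3,fy=3)[:,:,::-1])
E
```

```text
[ 0.44072285 -0.4665795   0.01803376]
scene {'c': array([650.6,  73.1, 192.6]), 'n': array([-0.8786,  0.2538, -0.4044]), 'az': -0.2813, 'tilt': 0.4164, 'k': 4, 'sd': 0.4, 'dist': 15.84}
top index 2 is out of bounds for axis 0 with size 0face.py:5: RuntimeWarning: Mean of empty slice.
  c=q.mean(0);n=np.linalg.svd(q-c,full_matrices=False)[2][2];e=(q-c)@n;q=q[abs(e)<max(2.5*e.std(),1)]
  ret = um.true_divide(
```

```bash
python3 - <<'E'
from lamp import *
q,s=pose(.6474,.574)
plan(line(q,s,n=1),-.1,hold=3)
plan(line(*pose(.6474,.574,120),n=3),-.1)
plan(line([710,70,460],down(np.pi/2)),-.1,hold=2,nmax=8)
E
```

```text
[[[0.0,0.0,0.0,0.0,0.0,0.0,-0.1],[0.0,0.0,0.0,0.0,0.0,0.0,-0.1],[0.0,0.0,0.0,0.0,0.0,0.0,-0.1],[0.0,0.0,0.0,0.0,0.0,0.0,-0.1]]]
end [591.7  12.8 343.8] [2.5674e+00 1.0000e-04 2.2185e+00]
[[[0.0,0.0,-0.173,0.0,0.0,0.0,-0.1],[0.0,0.0,-0.347,0.0,0.0,0.0,-0.1],[0.0,0.0,-0.52,0.0,0.0,0.0,-0.1]]]
end [557.9 -12.8 409.3] [2.5674e+00 1.0000e-04 2.2185e+00]Traceback (most recent call last):
  File "<stdin>", line 5, in <module>
  File "plan.py", line 15, in plan
    assert np.abs(np.array(rows)[:,:6]).max()<=1
           ^^^^^^^^^^^^^^^^^^^^^^^^^^^^^^^^^^^^^
AssertionError
```

Emit:
{"name": "arm_command", "arguments": {"rows": [[[0,0,0,0,0,0,-0.1],[0,0,0,0,0,0,-0.1],[0,0,0,0,0,0,-0.1],[0,0,0,0,0,0,-0.1]]]}}

```text
t: 10.93
eef_pos: [591.7, 12.7, 343.5]
tcp_rot: [2.568, -0.0, 2.218]
ft_force: [-0.4, -0.5, -0.0]
opening: 0.39
grip_force: 0.0
```

Emit:
{"name": "arm_command", "arguments": {"rows": [[[0,0,-0.173,0,0,0,-0.1],[0,0,-0.347,0,0,0,-0.1],[0,0,-0.52,0,0,0,-0.1]]]}}

```text
t: 11.18
eef_pos: [557.5, -13.1, 409.5]
tcp_rot: [2.569, -0.001, 2.219]
ft_force: [0.3, 0.3, 1.6]
opening: 0.446
grip_force: 0.0
```

```bash
python3 - <<'E'
from lamp import *
plan(line([710,70,460],down(np.pi/2)),-.1,hold=2,nmax=5)
E
```

```text
[[[-0.021,0.143,0.042,0.011,-0.0037,0.0125,-0.1],[-0.043,0.285,0.084,0.022,-0.0074,0.0251,-0.1],[-0.064,0.428,0.126,0.0331,-0.0111,0.0376,-0.1],[-0.086,0.571,0.168,0.0441,-0.0148,0.0501,-0.1],[-0.107,0.714,0.21,0.0551,-0.0185,0.0626,-0.1]]]
[[[0.038,0.145,-0.01,0.011,-0.0037,0.0125,-0.1],[0.077,0.29,-0.02,0.022,-0.0074,0.0251,-0.1],[0.115,0.435,-0.03,0.0331,-0.0111,0.0376,-0.1],[0.115,0.435,-0.03,0.0331,-0.0111,0.0376,-0.1],[0.115,0.435,-0.03,0.0331,-0.0111,0.0376,-0.1]]]
end [710.   70.  460.1] [-3.1413e+00  3.0000e-04  1.5707e+00]
```

Emit:
{"name": "arm_command", "arguments": {"rows": [[[-0.021,0.143,0.042,0.011,-0.0037,0.0125,-0.1],[-0.043,0.285,0.084,0.022,-0.0074,0.0251,-0.1],[-0.064,0.428,0.126,0.0331,-0.0111,0.0376,-0.1],[-0.086,0.571,0.168,0.0441,-0.0148,0.0501,-0.1],[-0.107,0.714,0.21,0.0551,-0.0185,0.0626,-0.1]]]}}

```text
t: 11.6
eef_pos: [652.6, 38.6, 441.1]
tcp_rot: [2.891, -0.046, 1.853]
ft_force: [0.7, 0.6, -0.1]
opening: 0.45
grip_force: 0.0
```

Emit:
{"name": "arm_command", "arguments": {"rows": [[[0.038,0.145,-0.01,0.011,-0.0037,0.0125,-0.1],[0.077,0.29,-0.02,0.022,-0.0074,0.0251,-0.1],[0.115,0.435,-0.03,0.0331,-0.0111,0.0376,-0.1],[0.115,0.435,-0.03,0.0331,-0.0111,0.0376,-0.1],[0.115,0.435,-0.03,0.0331,-0.0111,0.0376,-0.1]]]}}

```text
t: 12.02
eef_pos: [707.3, 72.0, 461.1]
tcp_rot: [3.104, -0.013, 1.618]
ft_force: [1.0, -0.0, 0.1]
opening: 0.451
grip_force: 0.0
```

```bash
python3 - <<'E'
import sys;sys.argv=["x","w5"]
from look import *
from face import fit
from lamp import *
n,u=un(.6474,.574);w=np.cross(n,u)
tp,tz=read_camera("top")
for nm,A in(("wrist",A),("top",cloud(tz,cam(get_calibration("top"))).reshape(-1,3))):
    D=A-Pc
    for k,(lo,hi,o) in dict(back=(12,50,-8),fins=(-40,3,-14)).items():
        s=(abs(D@n-o)<4)&(D@u>lo)&(D@u<hi)&(abs(D@w)<85)
        if s.sum()<60: print(nm,k,s.sum());continue
        c,m,N,sd=fit(A[s]);print(nm,k,N,round(sd,2),"az",np.arctan2(-m[1],-m[0]).round(4),"tilt",np.arctan2(-m[2],np.hypot(m[0],m[1])).round(4),"off",((c-Pc)@m).round(2))
    s=(abs(D@n)<12)&(abs(D@u-55)<4);q=D[s];print(nm,"edge n,u,w range",s.sum(),np.percentile(q@n,[1,99]),np.percentile(q@u,[50]),np.percentile(q@w,[1,99]))
E
```

```text
[707.3  72.  461.1]
wrist back 6737 0.48 az 0.649 tilt 0.5735 off -8.26
wrist fins 2660 2.16 az 0.6442 tilt 0.5742 off -13.11
wrist edge n,u,w range 2632 [-8.82341722  6.34835324] [54.17254392] [-86.64416654  87.28992486]
top back 37
top fins 0
top edge n,u,w range 53 [-7.93342367  6.03024174] [54.41533046] [-87.81513881 -39.53212975]
```

View pics/w5.png

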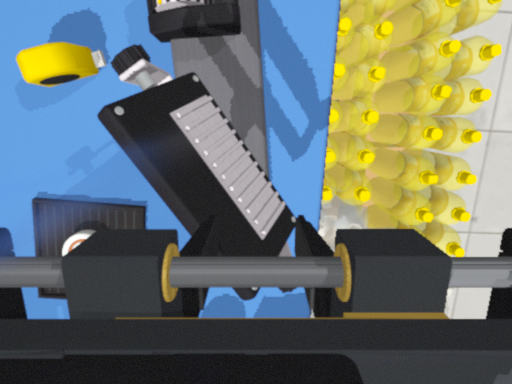

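The wrist view shows the panel's back with fins at (225,165), its left knob at (128,62) close to the pod, and the bearing at (85,240). Panel azimuth 0.649 and tilt 0.5735 match the wanted 0.647 and 0.574. Now I locate the wheel and its yellow rib, and plan the approach with the fingers closed.

```bash
cat > wheel.py <<'E'
from plan import *
from scipy.optimize import least_squares
FY=.12;X=np.array([np.cos(FY),np.sin(FY),0]);Y=np.array([-np.sin(FY),np.cos(FY),0]);Z=np.array([0,0,1.])
AX=np.array([634.4,257.3,44.])
def wheelfit(p,z,C):
    P=cloud(z,C);D=P-AX;x,y,h=D@X,D@Y,D@Z
    r=np.hypot(x,h);s=(abs(y)<9)&(r>27)&(r<37)&(h>12)&(abs(x)<25)&(h>20+.466*np.minimum(0,x))
    f=least_squares(lambda a:np.hypot(x[s]-a[0],h[s]-a[1])-32,[0,0],loss="soft_l1");print("axle corr x,z",f.x.round(2),s.sum(),np.abs(f.fun).mean().round(2))
    big=(abs(y)<30)&(r>29.5)&(h>24);print("y of proud points",np.percentile(y[big],[2,50,98]).round(1))
    hs=cv2.cvtColor(p,cv2.COLOR_RGB2HSV);o=(abs(y)<12)&(r>26)&(r<37)&(hs[...,0]>14)&(hs[...,0]<32)&(hs[...,1]>110)&(hs[...,2]>120)
    if o.sum()>3: print("yellow rib deg",np.degrees(np.median(np.arctan2(x[o],h[o]))).round(1),o.sum())
def pose(phi,r):
    a=np.radians(phi);d=np.sin(a)*X+np.cos(a)*Z;t=np.cos(a)*X-np.sin(a)*Z
    return AX+(r+190)*d,R.from_matrix(np.c_[np.cross(t,-d),t,-d])
E
python3 - <<'E'
from wheel import *
from cell import get_calibration
st,p,z,c=pickle.load(open("w3.pkl","rb"));wheelfit(p,z,cam(c,st))
st,p,z,c,tp,tz,sp,sz=pickle.load(open("d1.pkl","rb"))
wheelfit(sp,sz,cam(get_calibration("scene")))
print(pose(0,32)[1].as_matrix().round(2))
q,s=pose(-10,140);q=q.copy()
plan(line(q,s,v=34),-1,nmax=4,hold=1)
E
```

```text
axle corr x,z [-0.17 -1.8 ] 701 1.28
y of proud points [-10.3   0.1  10.4]
yellow rib deg -40.2 61
axle corr x,z [-0.41 -1.34] 81 1.62
y of proud points [-29.3  -8.4  26.8]
yellow rib deg -42.4 10
[[-0.12  0.99  0.  ]
 [ 0.99  0.12  0.  ]
 [ 0.    0.   -1.  ]]
[[[0.15,-0.11,0.076,-0.0035,0.0002,-0.0024,-1.0],[0.301,-0.221,0.152,-0.0069,0.0004,-0.0048,-1.0],[0.451,-0.331,0.228,-0.0104,0.0006,-0.0071,-1.0],[0.602,-0.442,0.304,-0.0139,0.0009,-0.0095,-1.0]]]
[[[0.156,-0.107,0.067,-0.0035,0.0002,-0.0024,-1.0],[0.312,-0.215,0.134,-0.0069,0.0004,-0.0048,-1.0],[0.469,-0.322,0.201,-0.0104,0.0006,-0.0072,-1.0],[0.625,-0.43,0.268,-0.0139,0.0008,-0.0096,-1.0]]]
[[[0.0,0.0,0.0,0.0,0.0,0.0,-1.0]]]
end [577.4 250.4 369. ] [2.967e+00 1.000e-04 1.691e+00]
```

Emit:
{"name": "arm_command", "arguments": {"rows": [[[0.15,-0.11,0.076,-0.0035,0.0002,-0.0024,-1],[0.301,-0.221,0.152,-0.0069,0.0004,-0.0048,-1],[0.451,-0.331,0.228,-0.0104,0.0006,-0.0071,-1],[0.602,-0.442,0.304,-0.0139,0.0009,-0.0095,-1]]]}}

```text
t: 12.45
eef_pos: [636.7, 159.2, 415.0]
tcp_rot: [3.014, -0.014, 1.676]
ft_force: [1.5, -0.3, 0.7]
opening: 0.226
grip_force: 0.0
```

Emit:
{"name": "arm_command", "arguments": {"rows": [[[0.156,-0.107,0.067,-0.0035,0.0002,-0.0024,-1],[0.312,-0.215,0.134,-0.0069,0.0004,-0.0048,-1],[0.469,-0.322,0.201,-0.0104,0.0006,-0.0072,-1],[0.625,-0.43,0.268,-0.0139,0.0008,-0.0096,-1]]]}}

```text
t: 12.78
eef_pos: [568.2, 247.1, 368.5]
tcp_rot: [2.926, -0.009, 1.736]
ft_force: [0.3, -0.0, 0.3]
opening: 0.007
grip_force: 0.0
```

```bash
python3 - <<'E'
from wheel import *
plan(line(*pose(-22,60),v=25),-1)
plan(line(*pose(-22,35),n=4),-1,hold=3)
E
```

```text
[[[0.0,-0.069,0.114,-0.0067,0.0,0.0,-1.0],[0.0,-0.138,0.228,-0.0133,0.0,0.0,-1.0],[0.0,-0.208,0.342,-0.02,0.0,0.0,-1.0],[0.0,-0.277,0.456,-0.0267,0.0,0.0,-1.0],[0.001,-0.346,0.57,-0.0333,0.0,0.0,-1.0]]]
end [541.4 246.2 275.8] [2.7578e+00 1.0000e-04 1.6910e+00]
[[[0.0,0.0,0.042,0.0,0.0,0.0,-1.0],[0.0,0.0,0.083,0.0,0.0,0.0,-1.0],[0.0,0.0,0.125,0.0,0.0,0.0,-1.0],[0.0,0.0,0.167,0.0,0.0,0.0,-1.0],[0.0,0.0,0.167,0.0,0.0,0.0,-1.0],[0.0,0.0,0.167,0.0,0.0,0.0,-1.0],[0.0,0.0,0.167,0.0,0.0,0.0,-1.0]]]
end [550.7 247.3 252.6] [2.7578e+00 1.0000e-04 1.6910e+00]
```

```bash
python3 - <<'E'
from wheel import *
from cell import *
p,z=read_camera("top");st=state();print(st["eef_pos"],st["tcp_rot"],st["qvel"].round(3))
json.dump(dict(p=st["eef_pos"].tolist(),R=R.from_euler("xyz",st["tcp_rot"]).as_matrix().tolist()),open("cmd.json","w"))
plan(line(*pose(-22,80),v=20,w=4),-1,hold=2)
E
```

```text
[565.38136925 250.0159121  366.24728119] [ 2.92890742 -0.0091234   1.73952717] [-0.051  0.007 -0.059  0.025  0.123 -0.077]
[[[0.0,-0.077,0.106,-0.0068,-0.0009,0.0017,-1.0],[0.0,-0.154,0.212,-0.0136,-0.0018,0.0035,-1.0],[-0.001,-0.231,0.318,-0.0205,-0.0028,0.0052,-1.0],[-0.001,-0.308,0.424,-0.0273,-0.0037,0.007,-1.0],[-0.001,-0.308,0.424,-0.0273,-0.0037,0.007,-1.0],[-0.001,-0.308,0.424,-0.0273,-0.0037,0.007,-1.0]]]
end [534.  245.2 294.3] [2.7576e+00 2.0000e-04 1.6907e+00]
```

Emit:
{"name": "arm_command", "arguments": {"rows": [[[0,-0.077,0.106,-0.0068,-0.0009,0.0017,-1],[0,-0.154,0.212,-0.0136,-0.0018,0.0035,-1],[-0.001,-0.231,0.318,-0.0205,-0.0028,0.0052,-1],[-0.001,-0.308,0.424,-0.0273,-0.0037,0.007,-1],[-0.001,-0.308,0.424,-0.0273,-0.0037,0.007,-1],[-0.001,-0.308,0.424,-0.0273,-0.0037,0.007,-1]]]}}

```text
t: 13.33
eef_pos: [538.3, 241.9, 296.9]
tcp_rot: [2.759, 0.001, 1.687]
ft_force: [0.2, -0.2, 0.0]
opening: 0.007
grip_force: 0.0
```

```bash
python3 - <<'E'
from wheel import *
from cell import *
p,z=read_camera("wrist");st=state();print(st["eef_pos"],st["tcp_rot"],st["qvel"].round(3))
json.dump(dict(p=st["eef_pos"].tolist(),R=R.from_euler("xyz",st["tcp_rot"]).as_matrix().tolist()),open("cmd.json","w"))
plan(line(*pose(-22,36),n=5),-1,hold=4)
E
```

```text
[538.93170481 242.07650823 297.72300966] [2.75718873e+00 6.07735060e-04 1.68671602e+00] [ 0.002 -0.007 -0.023 -0.001  0.002  0.008]
[[[0.005,-0.007,0.061,0.0,0.0001,-0.0001,-1.0],[0.01,-0.015,0.121,0.0,0.0001,-0.0002,-1.0],[0.015,-0.022,0.182,0.0,0.0002,-0.0003,-1.0],[0.02,-0.029,0.242,0.0001,0.0003,-0.0005,-1.0],[0.025,-0.037,0.303,0.0001,0.0003,-0.0006,-1.0],[0.025,-0.037,0.303,0.0001,0.0003,-0.0006,-1.0],[0.025,-0.037,0.303,0.0001,0.0003,-0.0006,-1.0],[0.025,-0.037,0.303,0.0001,0.0003,-0.0006,-1.0],[0.025,-0.037,0.303,0.0001,0.0003,-0.0006,-1.0]]]
end [550.3 247.2 253.5] [2.7578e+00 3.0000e-04 1.6909e+00]
```

Emit:
{"name": "arm_command", "arguments": {"rows": [[[0.005,-0.007,0.061,0,0.0001,-0.0001,-1],[0.01,-0.015,0.121,0,0.0001,-0.0002,-1],[0.015,-0.022,0.182,0,0.0002,-0.0003,-1],[0.02,-0.029,0.242,0.0001,0.0003,-0.0005,-1],[0.025,-0.037,0.303,0.0001,0.0003,-0.0006,-1],[0.025,-0.037,0.303,0.0001,0.0003,-0.0006,-1],[0.025,-0.037,0.303,0.0001,0.0003,-0.0006,-1],[0.025,-0.037,0.303,0.0001,0.0003,-0.0006,-1]]]}}

```text
t: 14.05
eef_pos: [550.1, 247.7, 252.0]
tcp_rot: [2.758, 0.0, 1.691]
ft_force: [-0.0, 0.0, 0.7]
opening: 0.006
grip_force: 0.0
```

```bash
cat > tip.py <<'E'
from wheel import *
from cell import *
p,z=read_camera("top");st=state();T=R.from_euler("xyz",st["tcp_rot"]).as_matrix();q=st["eef_pos"]+T[:,2]*190-AX
d=-T[:,2];print("tip foot x,y,z",(q@X).round(2),(q@Y).round(2),q[2].round(2),"phi",np.degrees(np.arctan2(d@X,d[2])).round(2),"r along tool",(q@d).round(2),"lat",(q@T[:,1]).round(2),"F",(st["ft_force"]@d).round(2),(st["ft_force"]@T[:,1]).round(2))
E
python3 tip.py
```

```text
tip foot x,y,z -13.75 0.45 32.0 phi -21.98 r along tool 34.82 lat -0.78 F -0.02 0.8
```

Emit:
{"name": "arm_command", "arguments": {"rows": [[[0,0,0.007,0,0,0,-1],[0,0,0.013,0,0,0,-1],[0,0,0.013,0,0,0,-1],[0,0,0.013,0,0,0,-1]]]}}

```text
t: 14.43
eef_pos: [550.8, 247.7, 251.1]
tcp_rot: [2.757, 0.0, 1.691]
ft_force: [-1.5, -0.2, 4.0]
opening: 0.005
grip_force: 1.9
```

```bash
python3 tip.py
```

```text
tip foot x,y,z -12.88 0.46 30.93 phi -22.04 r along tool 33.5 lat -0.34 F 3.73 0.42
```

```bash
python3 - <<'E'
from wheel import *
p,r=get();p=p+r.as_matrix()[:,2]*.013*150
json.dump(dict(p=p.tolist(),R=r.as_matrix().tolist()),open("cmd.json","w"))
def rot(deg,push,p=p,r=r):
    G=R.from_rotvec(Y*np.radians(deg));s=G*r;return AX+G.apply(p-AX)+s.as_matrix()[:,2]*push,s
plan([rot(0,.3),rot(0,.5)]+[rot(21*k/7,.5) for k in range(1,8)],-1,hold=1)
plan([rot(21+21*k/8,.5) for k in range(1,9)],-1,hold=2)
q,s=rot(42,-25);plan(line(q,s,n=3),-1,hold=1)
E
```

```text
[[[0.0,0.0,0.002,0.0,0.0,0.0,-1.0],[0.0,0.0,0.003,0.0,0.0,0.0,-1.0],[0.0,0.078,0.005,0.0083,0.0,0.0,-1.0],[0.0,0.156,0.011,0.0167,0.0,0.0,-1.0],[0.0,0.233,0.022,0.025,0.0,0.0,-1.0],[0.0,0.31,0.036,0.0333,0.0,0.0,-1.0],[0.0,0.386,0.054,0.0417,0.0,0.0,-1.0],[0.0,0.461,0.076,0.05,0.0,0.0,-1.0],[0.0,0.534,0.102,0.0583,0.0,0.0,-1.0],[0.0,0.534,0.102,0.0583,0.0,0.0,-1.0]]]
end [630.5 256.8 267.5] [3.1241e+00 3.0000e-04 1.6909e+00]
[[[0.0,0.068,0.002,0.0073,0.0,0.0,-1.0],[0.0,0.136,0.006,0.0146,0.0,0.0,-1.0],[0.0,0.204,0.014,0.0219,0.0,0.0,-1.0],[0.0,0.272,0.025,0.0292,0.0,0.0,-1.0],[0.0,0.338,0.039,0.0365,0.0,0.0,-1.0],[0.0,0.405,0.056,0.0438,0.0,0.0,-1.0],[0.0,0.47,0.076,0.0511,0.0,0.0,-1.0],[0.0,0.534,0.099,0.0584,0.0,0.0,-1.0],[0.0,0.534,0.099,0.0584,0.0,0.0,-1.0],[0.0,0.534,0.099,0.0584,0.0,0.0,-1.0]]]
end [710.2 266.5 254.1] [-2.7921e+00  3.0000e-04  1.6909e+00]
[[[0.0,0.0,-0.057,0.0,0.0,0.0,-1.0],[0.0,0.0,-0.113,0.0,0.0,0.0,-1.0],[0.0,0.0,-0.17,0.0,0.0,0.0,-1.0],[0.0,0.0,-0.17,0.0,0.0,0.0,-1.0]]]
end [718.9 267.5 278. ] [-2.7921e+00  3.0000e-04  1.6909e+00]
```

Emit:
{"name": "arm_command", "arguments": {"rows": [[[0,0,0.002,0,0,0,-1],[0,0,0.003,0,0,0,-1],[0,0.078,0.005,0.0083,0,0,-1],[0,0.156,0.011,0.0167,0,0,-1],[0,0.233,0.022,0.025,0,0,-1],[0,0.31,0.036,0.0333,0,0,-1],[0,0.386,0.054,0.0417,0,0,-1],[0,0.461,0.076,0.05,0,0,-1],[0,0.534,0.102,0.0583,0,0,-1],[0,0.534,0.102,0.0583,0,0,-1]]]}}

```text
t: 15.32
eef_pos: [631.8, 257.3, 266.7]
tcp_rot: [3.124, -0.0, 1.69]
ft_force: [0.6, 1.8, 7.4]
opening: 0.004
grip_force: 4.2
```

```bash
python3 tip.py
```

```text
tip foot x,y,z 0.37 0.44 32.79 phi -1.15 r along tool 32.77 lat 1.03 F 6.65 0.5
```

Contact force is steady at about 7 N; continuing.

Emit:
{"name": "arm_command", "arguments": {"rows": [[[0,0.068,0.002,0.0073,0,0,-1],[0,0.136,0.006,0.0146,0,0,-1],[0,0.204,0.014,0.0219,0,0,-1],[0,0.272,0.025,0.0292,0,0,-1],[0,0.338,0.039,0.0365,0,0,-1],[0,0.405,0.056,0.0438,0,0,-1],[0,0.47,0.076,0.0511,0,0,-1],[0,0.534,0.099,0.0584,0,0,-1],[0,0.534,0.099,0.0584,0,0,-1],[0,0.534,0.099,0.0584,0,0,-1]]]}}

```text
t: 16.2
eef_pos: [710.0, 266.9, 252.9]
tcp_rot: [-2.795, 0.0, 1.69]
ft_force: [0.9, 0.8, 3.3]
opening: 0.006
grip_force: 1.9
```

Emit:
{"name": "arm_command", "arguments": {"rows": [[[0,0,-0.057,0,0,0,-1],[0,0,-0.113,0,0,0,-1],[0,0,-0.17,0,0,0,-1],[0,0,-0.17,0,0,0,-1]]]}}

```text
t: 16.53
eef_pos: [719.1, 268.0, 279.7]
tcp_rot: [-2.796, -0.0, 1.691]
ft_force: [-0.1, 0.0, 0.3]
opening: 0.004
grip_force: 0.0
```

```bash
python3 - <<'E'
from wheel import *
from cell import *
plan(line(*pose(0,150),v=30,w=4),-1,hold=2)
for n in("scene","wrist"):
    p,z=read_camera(n);st=state();print(n);wheelfit(p,z,cam(get_calibration(n),st))
E
```

```text
[[[0.0,-0.129,-0.078,-0.0093,0.0,0.0,-1.0],[0.0,-0.258,-0.157,-0.0185,0.0,0.0,-1.0],[0.0,-0.388,-0.235,-0.0278,0.0,0.0,-1.0],[0.0,-0.517,-0.313,-0.0371,0.0,0.0,-1.0],[0.0,-0.646,-0.391,-0.0464,0.0,0.0,-1.0],[0.0,-0.775,-0.47,-0.0556,0.0,0.0,-1.0],[0.0,-0.775,-0.47,-0.0556,0.0,0.0,-1.0],[0.0,-0.775,-0.47,-0.0556,0.0,0.0,-1.0]]]
end [634.4 257.3 384.1] [-3.1415e+00  3.0000e-04  1.6909e+00]
scene
axle corr x,z [-1.98 -1.43] 84 1.7
y of proud points [-27.2   9.   29.2]
yellow rib deg -3.5 10
wrist
axle corr x,z [-1.02 -2.18] 1279 1.22
y of proud points [ 7.3 24.4 29.2]
yellow rib deg -1.3 183
```

Two clicks done: the yellow rib moved from -40° to about -1.5°. The third click gets a 21° stroke from -11°.

```bash
python3 - <<'E'
from wheel import *
from cell import *
st=state();print(st["eef_pos"],st["qvel"].round(3))
p0=np.array([718.9,267.5,278.]);print(st["eef_pos"]-p0)
json.dump(dict(p=p0.tolist(),R=R.from_euler("xyz",[-2.7921,3e-4,1.6909]).as_matrix().tolist()),open("cmd.json","w"))
plan([pose(20-31*k/8,58+16*np.sin(np.pi*k/8)) for k in range(1,9)],-1,hold=2)
plan(line(*pose(-11,36),n=4),-1,hold=4)
plan(line(*pose(-11,34.1),n=2),-1,hold=2)
E
```

```text
[718.57870444 267.92447566 277.75308039] [ 0.     0.012  0.015  0.004 -0.004 -0.001]
[-0.32129556  0.42447566 -0.24691961]
[[[0.0,-0.114,-0.03,-0.0108,0.0001,0.0,-1.0],[0.0,-0.233,-0.053,-0.0216,0.0001,0.0,-1.0],[0.0,-0.353,-0.056,-0.0324,0.0001,0.0,-1.0],[0.0,-0.47,-0.036,-0.0431,0.0001,0.0,-1.0],[0.0,-0.581,0.008,-0.0539,0.0001,0.0,-1.0],[0.0,-0.682,0.072,-0.0647,0.0,0.0,-1.0],[0.0,-0.772,0.153,-0.0754,0.0,0.0,-1.0],[0.0,-0.851,0.243,-0.0862,0.0,0.0,-1.0],[0.0,-0.851,0.243,-0.0862,0.0,0.0,-1.0],[0.0,-0.851,0.243,-0.0862,0.0,0.0,-1.0]]]
end [587.4 251.6 287.5] [2.9495e+00 3.0000e-04 1.6909e+00]
[[[0.0,0.0,0.037,0.0,0.0,0.0,-1.0],[0.0,0.0,0.073,0.0,0.0,0.0,-1.0],[0.0,0.0,0.11,0.0,0.0,0.0,-1.0],[0.0,0.0,0.147,0.0,0.0,0.0,-1.0],[0.0,0.0,0.147,0.0,0.0,0.0,-1.0],[0.0,0.0,0.147,0.0,0.0,0.0,-1.0],[0.0,0.0,0.147,0.0,0.0,0.0,-1.0],[0.0,0.0,0.147,0.0,0.0,0.0,-1.0]]]
end [591.6 252.1 265.8] [2.9495e+00 3.0000e-04 1.6909e+00]
[[[0.0,0.0,0.006,0.0,0.0,0.0,-1.0],[0.0,0.0,0.012,0.0,0.0,0.0,-1.0],[0.0,0.0,0.012,0.0,0.0,0.0,-1.0],[0.0,0.0,0.012,0.0,0.0,0.0,-1.0]]]
end [592.  252.2 264.1] [2.9495e+00 3.0000e-04 1.6909e+00]
```

Emit:
{"name": "arm_command", "arguments": {"rows": [[[0,-0.114,-0.03,-0.0108,0.0001,0,-1],[0,-0.233,-0.053,-0.0216,0.0001,0,-1],[0,-0.353,-0.056,-0.0324,0.0001,0,-1],[0,-0.47,-0.036,-0.0431,0.0001,0,-1],[0,-0.581,0.008,-0.0539,0.0001,0,-1],[0,-0.682,0.072,-0.0647,0,0,-1],[0,-0.772,0.153,-0.0754,0,0,-1],[0,-0.851,0.243,-0.0862,0,0,-1],[0,-0.851,0.243,-0.0862,0,0,-1],[0,-0.851,0.243,-0.0862,0,0,-1]]]}}

```text
t: 17.47
eef_pos: [586.9, 252.2, 286.6]
tcp_rot: [2.951, 0.0, 1.691]
ft_force: [0.3, 0.1, 1.4]
opening: 0.002
grip_force: 0.0
```

Emit:
{"name": "arm_command", "arguments": {"rows": [[[0,0,0.037,0,0,0,-1],[0,0,0.073,0,0,0,-1],[0,0,0.11,0,0,0,-1],[0,0,0.147,0,0,0,-1],[0,0,0.147,0,0,0,-1],[0,0,0.147,0,0,0,-1],[0,0,0.147,0,0,0,-1]]]}}

```text
t: 18.05
eef_pos: [591.5, 252.6, 264.9]
tcp_rot: [2.949, 0.0, 1.69]
ft_force: [-0.7, -0.4, 0.9]
opening: 0.004
grip_force: 0.0
```

```bash
python3 tip.py
```

```text
tip foot x,y,z -6.85 0.44 34.56 phi -11.03 r along tool 35.23 lat -0.11 F 0.21 0.18
```

Emit:
{"name": "arm_command", "arguments": {"rows": [[[0,0,0.008,0,0,0,-1],[0,0,0.014,0,0,0,-1],[0,0,0.016,0,0,0,-1],[0,0,0.016,0,0,0,-1]]]}}

```text
t: 18.43
eef_pos: [591.8, 252.7, 262.6]
tcp_rot: [2.949, 0.0, 1.691]
ft_force: [-0.2, -0.3, 1.0]
opening: 0.001
grip_force: 0.2
```

```bash
python3 tip.py; python3 - <<'E'
from wheel import *
q,s=pose(-11,33.6)
json.dump(dict(p=q.tolist(),R=s.as_matrix().tolist()),open("cmd.json","w"))
plan([pose(-11+22*k/8,33.6) for k in range(1,9)],-1,hold=2)
plan(line(*pose(11,58),n=3),-1,hold=1)
plan(line(*pose(0,150),v=30,w=4),-1,hold=2)
E
```

```text
tip foot x,y,z -6.48 0.44 32.14 phi -11.03 r along tool 32.78 lat -0.21 F -0.06 0.67
[[[0.0,0.072,0.002,0.0076,0.0,0.0,-1.0],[0.0,0.143,0.007,0.0153,0.0,0.0,-1.0],[0.0,0.214,0.015,0.0229,0.0,0.0,-1.0],[0.0,0.284,0.027,0.0306,0.0,0.0,-1.0],[0.0,0.354,0.043,0.0382,0.0,0.0,-1.0],[0.0,0.423,0.061,0.0458,0.0,0.0,-1.0],[0.0,0.491,0.083,0.0535,0.0,0.0,-1.0],[0.0,0.558,0.109,0.0611,0.0,0.0,-1.0],[0.0,0.558,0.109,0.0611,0.0,0.0,-1.0],[0.0,0.558,0.109,0.0611,0.0,0.0,-1.0]]]
end [676.7 262.4 263.4] [-2.9497  0.      1.6908]
[[[0.0,0.0,-0.054,0.0,0.0,0.0,-1.0],[0.0,0.0,-0.109,0.0,0.0,0.0,-1.0],[0.0,0.0,-0.163,0.0,0.0,0.0,-1.0],[0.0,0.0,-0.163,0.0,0.0,0.0,-1.0]]]
end [681.3 263.  287.4] [-2.9497  0.      1.6908]
[[[0.0,-0.108,-0.143,-0.0076,0.0,0.0,-1.0],[0.0,-0.216,-0.286,-0.0153,0.0,0.0,-1.0],[0.0,-0.324,-0.429,-0.0229,0.0,0.0,-1.0],[0.0,-0.432,-0.572,-0.0305,0.0,0.0,-1.0],[0.0,-0.432,-0.572,-0.0305,0.0,0.0,-1.0],[0.0,-0.432,-0.572,-0.0305,0.0,0.0,-1.0]]]
end [634.4 257.3 384. ] [-3.1413  0.      1.6908]
```

Emit:
{"name": "arm_command", "arguments": {"rows": [[[0,0,0.003,0,0,0,-1],[0,0,0.005,0,0,0,-1],[0,0,0.005,0,0,0,-1]]]}}

```text
t: 18.73
eef_pos: [592.1, 252.7, 262.3]
tcp_rot: [2.948, 0.0, 1.691]
ft_force: [-0.6, -0.4, 4.5]
opening: 0.006
grip_force: 2.2
```

```bash
python3 tip.py
```

```text
tip foot x,y,z -6.06 0.46 31.84 phi -11.08 r along tool 32.41 lat 0.17 F 4.87 -0.88
```

Emit:
{"name": "arm_command", "arguments": {"rows": [[[0,0.072,0.004,0.0076,0,0,-1],[0,0.143,0.009,0.0153,0,0,-1],[0,0.214,0.017,0.0229,0,0,-1],[0,0.284,0.029,0.0306,0,0,-1],[0,0.354,0.045,0.0382,0,0,-1],[0,0.423,0.063,0.0458,0,0,-1],[0,0.491,0.085,0.0535,0,0,-1],[0,0.558,0.11,0.0611,0,0,-1],[0,0.558,0.11,0.0611,0,0,-1],[0,0.558,0.11,0.0611,0,0,-1]]]}}

```text
t: 19.62
eef_pos: [676.8, 262.8, 261.5]
tcp_rot: [-2.952, 0.0, 1.69]
ft_force: [0.6, -0.4, 4.3]
opening: 0.005
grip_force: 1.9
```

Emit:
{"name": "arm_command", "arguments": {"rows": [[[0,0,-0.054,0,0,0,-1],[0,0,-0.109,0,0,0,-1],[0,0,-0.163,0,0,0,-1],[0,0,-0.163,0,0,0,-1]]]}}

```text
t: 19.95
eef_pos: [681.5, 263.5, 288.2]
tcp_rot: [-2.954, -0.0, 1.691]
ft_force: [0.1, 1.0, 0.6]
opening: 0.006
grip_force: 0.0
```

Emit:
{"name": "arm_command", "arguments": {"rows": [[[0,-0.108,-0.143,-0.0076,0,0,-1],[0,-0.216,-0.286,-0.0153,0,0,-1],[0,-0.324,-0.429,-0.0229,0,0,-1],[0,-0.432,-0.572,-0.0305,0,0,-1],[0,-0.432,-0.572,-0.0305,0,0,-1],[0,-0.432,-0.572,-0.0305,0,0,-1]]]}}

```text
t: 20.45
eef_pos: [633.6, 257.8, 384.2]
tcp_rot: [3.139, -0.0, 1.691]
ft_force: [0.7, -0.1, 0.4]
opening: 0.002
grip_force: 0.0
```

```bash
python3 - <<'E'
from wheel import *
from cell import *
for n in("scene","wrist"):
    p,z=read_camera(n);st=state();print(n);wheelfit(p,z,cam(get_calibration(n),st))
    if n=="scene": sp=p
    else: wp=p
a=cv2.resize(sp[165:305,110:310],(400,280),interpolation=2);b=cv2.resize(wp,(373,280));cv2.imwrite("pics/c9.png",np.hstack([a,b])[:,:,::-1])
E
```

```text
scene
axle corr x,z [-0.79 -1.45] 78 1.6
y of proud points [-27.7   7.8  29.3]
yellow rib deg 20.7 13
wrist
axle corr x,z [-0.46 -2.66] 926 1.24
y of proud points [ 8.3 24.4 29.1]
yellow rib deg 16.8 101
```

View pics/c9.png

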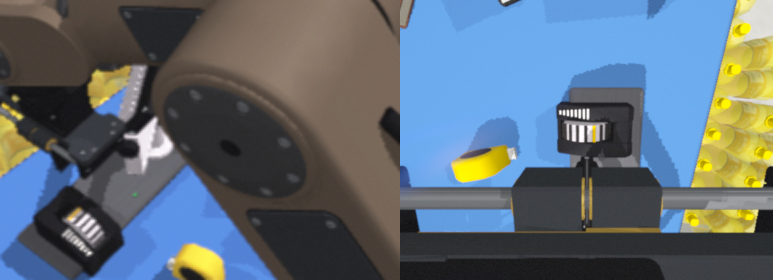

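Yellow rib now at about +19°, which is 60° from the start, so three clicks. One last check of the aim and the bystanders from a clear spot.

```bash
python3 - <<'E'
from wheel import *
plan(line([700,100,470],down(1.6908),v=33),-1,nmax=4,hold=2)
E
```

```text
[[[-0.182,0.051,-0.096,0.0,0.0,0.0,-1.0],[-0.364,0.103,-0.191,0.0,0.0,0.0,-1.0],[-0.547,0.154,-0.287,0.0,0.0,0.0,-1.0],[-0.729,0.206,-0.382,0.0,0.0,0.0,-1.0]]]
[[[-0.182,0.051,-0.096,0.0,0.0,0.0,-1.0],[-0.364,0.102,-0.191,0.0,0.0,0.0,-1.0],[-0.364,0.102,-0.191,0.0,0.0,0.0,-1.0],[-0.364,0.102,-0.191,0.0,0.0,0.0,-1.0]]]
end [700.  100.1 469.9] [-3.1413  0.      1.6908]
```

Emit:
{"name": "arm_command", "arguments": {"rows": [[[-0.182,0.051,-0.096,0,0,0,-1],[-0.364,0.103,-0.191,0,0,0,-1],[-0.547,0.154,-0.287,0,0,0,-1],[-0.729,0.206,-0.382,0,0,0,-1]]]}}

```text
t: 20.88
eef_pos: [678.9, 151.8, 438.3]
tcp_rot: [-3.139, 0.0, 1.691]
ft_force: [0.8, -0.5, -0.3]
opening: 0.006
grip_force: 0.0
```

Emit:
{"name": "arm_command", "arguments": {"rows": [[[-0.182,0.051,-0.096,0,0,0,-1],[-0.364,0.102,-0.191,0,0,0,-1],[-0.364,0.102,-0.191,0,0,0,-1],[-0.364,0.102,-0.191,0,0,0,-1],[-0.364,0.102,-0.191,0,0,0,-1],[-0.364,0.102,-0.191,0,0,0,-1],[-0.364,0.102,-0.191,0,0,0,-1]]]}}

```text
t: 21.47
eef_pos: [699.6, 101.7, 467.2]
tcp_rot: [-3.14, 0.0, 1.692]
ft_force: [-0.2, 0.3, -0.3]
opening: 0.002
grip_force: 0.0
```

```bash
python3 - <<'E'
import sys;sys.argv=["x","w10"]
from look import *
from face import fit
from lamp import *
import wheel
wheel.wheelfit(p,z,C)
n,u=un(.6474,.574);w=np.cross(n,u);D=A-Pc
s=(abs(D@n+8)<4)&(D@u>12)&(D@u<50)&(abs(D@w)<85)
c,m,N,sd=fit(A[s]);print(N,round(sd,2),"az",np.arctan2(-m[1],-m[0]).round(4),"tilt",np.arctan2(-m[2],np.hypot(m[0],m[1])).round(4),"off",((c-Pc)@m).round(2))
med("bearing",(455,-100),(535,-20),16,24)
s=(abs(D@n)<12)&(abs(D@u-55)<4);q=D[s];print("edge",np.percentile(q@n,[1,50,99]),np.percentile(q@w,[1,99]))
st_,p1,z1,c1=pickle.load(open("w3.pkl","rb"));B=cloud(z1,cam(c1,st_)).reshape(-1,3)
for Q in(A,B):
    q=Q[(abs(Q[:,0]-481)<60)&(abs(Q[:,1]-184)<60)&(Q[:,2]>48)&(Q[:,2]<64)];print("tape",len(q),np.round(cv2.minAreaRect(q[:,:2].astype(np.float32))[:2],1))
E
```

```text
[699.6 101.7 467.2]
axle corr x,z [-0.39 -1.87] 799 1.3
y of proud points [-10.5   0.4  10. ]
yellow rib deg 17.3 77
4131 0.49 az 0.649 tilt 0.5742 off -8.29
bearing 628 [495.  -46.4  19.6] [494.4 -47. ] [61.6 34.6] 7.75 22.1
edge [-8.8535329  -4.21593038  6.33947718] [-77.1806954   88.08455007]
tape 1534 [[483.6 183.1]
 [ 60.3  33.9]]
tape 1281 [[483.7 183.6]
 [ 60.7  34.5]]
```

```bash
python3 -c "
from cell import *
print(job_done())"
```

```text
the job is handed in; nothing more can be done
None
```

The job is handed in: the bearing lies flat in the tray, the panel points at it to within about 0.002 rad by the camera fit, and the dimmer stands at three clicks. It took about 22 s. The tape measure has not moved, and the arm kept clear of the filter and carton, though I did not re-measure those two.

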